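# Hang the tape arm on the slotted upright and load its roll

## Task

Hang the loose hanger arm on the slotted upright: put its two hook tabs into the two lowest slots, push it in until its end plate is flush with the upright, then down until the hooks are fully engaged, and let go. Then put the near one of the two tape rolls on the table (not the one far back among the tools) flat over the arm's spindle. Leave the other things on the table where they are.

Things in the scene. Friction and masses are not known exactly. Their poses are not given: they have to be found in the camera images.
- hanger: Loose aluminium hanger arm, 0.3 kg, standing on its flat underside on a fixed 15 mm plywood board. Origin: on the underside, in the plane of its end plate's mating face, mid-width; x points out of that face, where the hook tabs are, z up. End plate 40 wide (y), 85 high, x -5 to 0. A floor strip 34 wide, 5 thick, runs in -x to a disc (radius 48, 5 thick, centre x -130) with a spindle. Centre of mass near x -50.
- web (a point): Place to grip the hanger arm: middle of its upright web, at x -34, z 52 in the arm's frame. The web is 12 thick (y), x -62 to -4, z from the floor strip to 73, and stands before the end plate.
- low_tab (a point): On the arm's mating face under the root of the lower tab (arm x 0, z 20). Two steel hook tabs 8 wide, one 50 above the other. Each: a shank 8 high (undersides z 20 and 70), x 0 to 12, ending in a lip (x 7 to 13, splayed 1.5 mm outward at its tip) that drops 10 below the shank, so 18 high in all (z 10 to 28, 60 to 78), with a narrowed nose to x 15.5.
- spindle (a point): Foot of the arm's spindle, on top of the disc (arm x -130, z 5). Spindle diameter 24, 32 high.
- upright: Fixed upright: grey steel channel 50 wide, 600 tall, on a foot plate 150 x 120 x 8. Origin at table height in the plane of its front face, mid-width; the front looks along its -x, z up. The front sheet is 5 thick, hollow behind, with one column of slots 14 wide, 26 high at 50 pitch; lower edges of the two lowest at z 205 and 255.
- under_tip (a point): Empty point 110 in front of the upright's face at z 255, straight below the front tip of a similar arm with a thread spool that is already fixed near the top: that arm juts 110 out (46 wide), underside at z 500, and roofs the lower slots. A hand held vertical does not fit under it: lean it 30 to 45 degrees back from the upright, fingers pointing forward and down.
- low_slot (a point): Middle of the lower edge of the lowest slot, in the front face; axes as the upright's. Fully engaged, low_tab lies at low_slot, shanks resting on the slots' lower edges, the arm's underside at z 185. To enter, the arm must be 10 to 18 higher than that (14 is central). Lips have 2 mm of play behind the sheet (3.5 at their tips), so the hung arm droops by up to 0.04 rad.
- roll: Roll of blue masking tape lying flat on the plywood board, the one nearer the robot, outer diameter 111, 24 high, inner diameter 76 (rim about 17 thick, its middle at radius 47), 0.12 kg. Origin at the centre of its underside, z up. (Another such roll lies far back at the left among the tools; it is not part of the job.)
- spool: Bystander: spool of dark thread, 42 across x 70 high, standing. Origin at the centre of its underside.
- wax_tin: Bystander: round tin, 68 across x 34 high. Origin at the centre of its underside.
- beeswax: Bystander: cake of beeswax 37 x 53 x 20. Origin at the centre of its underside.
- dye_bottle: Bystander: white bottle 44 across x 95 high, standing. Origin at the centre of its underside.

How it is judged (in metres and radians):
On the way, in this order (a step that is already met when the one before it is completed fails the run):
1. the hanger arm hangs in the two lowest slots, flush and fully down, and is let go of (x of low_tab in the frame of low_slot between -0.004 and 0.003 m and y of low_tab in the frame of low_slot between -0.005 and 0.005 m and z of low_tab in the frame of low_slot between -0.004 and 0.004 m and angle between the x axis of hanger and the x axis of upright, either way round below 0.1 rad and angle between the z axis of hanger and the z axis of upright, either way round below 0.1 rad and contact force between hanger and the fingers below 0.1 N and linear speed of hanger below 0.02 m/s), for 0.2 s.
2. the tape roll lies flat on the hung arm, round its spindle (x of low_tab in the frame of low_slot between -0.004 and 0.003 m and y of low_tab in the frame of low_slot between -0.005 and 0.005 m and z of low_tab in the frame of low_slot between -0.004 and 0.004 m and angle between the x axis of hanger and the x axis of upright, either way round below 0.1 rad and angle between the z axis of hanger and the z axis of upright, either way round below 0.1 rad and horizontal distance between roll and spindle below 0.028 m and z of roll in the frame of spindle between -0.003 and 0.005 m and angle between the z axis of roll and the z axis of hanger, either way round below 0.12 rad), for 0.2 s.
At the end, for the whole second after the job is handed in: Arm hung in the two lowest slots: low_tab within 4 mm in height, 5 mm sideways, +3/-4 mm in depth of low_slot, axes within 0.10 rad; roll flat on its disc: centre within 28 mm of the spindle, underside -3 to +5 mm from the disc's top, within 0.12 rad of parallel; both at rest (all of step 2 and linear speed of each of roll, hanger below 0.02 m/s); the robot touches nothing.
It fails at once if a bystander (spool, tin, beeswax or bottle) is moved by more than 30 mm (distance of any of spool, wax_tin, beeswax, dye_bottle from where it was at the start of the episode above 0.03 m).
It also fails if it takes over 64 s, if anything falls off the work surface, if the arm or the gripper's body presses on something with over 40 N, if the wrist force passes 120 N, or if a joint passes its speed limit or range.

## Robot

A 6-joint arm with a two-finger parallel gripper is mounted at the origin on the work surface; the furniture and walls round the work are solid. World frame = base frame: x ahead of the robot, y to its left, z up, the work surface at z = 0. Lengths are in m, angles in degrees, forces in N, time in s.
With the tool pointing down it reaches from about 0.35 to 0.85 m from the base axis. Payload 8.1 kg.
Tool frame: the origin (TCP) lies midway between the tips of the shut fingers; the grasp point (between the pads) lies 19 mm behind it (manip.grip_depth is the distance from the TCP to the grasp point, in m); z points along the fingers, y is the direction in which the jaws open and shut (so a half turn about z gives the same grasp; the last joint's range is limited). The gripper opens to 85 mm and grips with 20 to 120 N. Pads are 22 mm wide; open, the fingers measure 114 mm over their backs; the gripper's body (76 mm by 85 mm) begins 54 mm behind the grasp point. The pads swing forward as they close: fully open they stand 13 mm farther back than shut.
Start: joints at [72.342, 7.471, 85.268, -0, 87.261, -4.893], TCP at [0.133, 0.585, 0.231] pointing down, gripper open.
Joint ranges: [-169.43, 169.43], [-51.17, 129.36], [1.28, 143.12], [-76.62, 256.62], [0, 156.53], [-152.29, 152.29]. Speed limits (degrees/s): [136.94, 136.94, 159.86, 180, 180, 180].

## Interface

Orientations are given as [roll, pitch, yaw] about the fixed x, y, z axes, in that order (R = Rz(yaw) Ry(pitch) Rx(roll)).
In Python, from bench import manip gives the robot as it stands.
- The arm moves only by the tool arm_command, never from a script. Its argument "steps" is a list of rows, each a list of 7 numbers: the opening, from -1 (shut) to 1 (fully open), then the shift along the tool's x, y, z in m, then the turn, a rotation vector about the tool's x, y, z in rad. A call has 1 to 20 rows; each row is the pose to reach, as a shift and turn from the pose commanded when the call began, along the tool's axes at that moment; what a row does not reach only later rows make up. A row lasts 1/10 s, in which the tool goes at most 50 mm and 8.59 degrees, less where a joint would pass 70% of its speed; a pose out of reach is approached as far as the arm can. A call with a gripper value outside its range is refused whole. The fingers move at their own pace and stop on an object; the grip force is fixed at half the most. Time passes only in rows, so rows that repeat a pose let the fingers close. It gives the time, the measured TCP pose, the force and the opening at its end, in the units of the state.
- manip.observe(): the state, without advancing time (a new reading comes with each control period).
- manip.get_image(name): name is "scene" or "top" or "wrist"; returns (picture, depth): 480x640x3 uint8, red, green, blue; 480x640 float32, m along the optical axis (not along the pixel's ray), 0 where there is no reading.
- manip.camera_info(name): a dict with "mtx" (3x3 intrinsics, pixels), "eye" and "attitude" of the camera in the world; the wrist camera has in their place "mount" (4x4, takes a point from camera to tool coordinates, whose origin is the TCP and whose axes are the flange's). Camera axes: x right, y up, looking along -z (the intrinsics and any distortion apply to the point x, -y, -z); pixel columns grow to the right and rows downward; lengths in m; the calibration is good to about 2 mm. A picture is of the moment at which its call begins: read the wrist's pose just before it. camera_info takes no time and is no camera call.
- manip.finish_job(): hands the job in, once; it reports no verdict.
The state is a dict: "clock": time; "qpos": joint angles; "dq": joint speeds; "joint_efforts": joint torques, N m; "eef_pos": TCP position; "ee_rot": TCP orientation; "ft_force": force on the tool from outside, world axes, zero at the start; "ft_torque": the same for the moment, N m; "opening": finger opening in m.
Only numpy, scipy, OpenCV 4.12 (cv2) and the standard library are available. Lean on these libraries where they do the work, as an engineer would, in place of code of your own. Each camera call takes 0.05 s, during which the arm holds its last target.

## Working session

There is one attempt and no reset: what is moved stays moved. The work goes in short steps, Python scripts to look and compute and a tool call to move; the robot and the scene stay as the last step left them, time stands still between calls to the robot, and variables do not carry over. Pictures are saved under pics/ and viewed, and the job is handed in when it is done.

Besides the shell and the picture viewer there is one more tool, called after "Call:" as name([rows], argument=value, ...), one row to a line, values as JSON. arm_command: Moves the arm, as the interface text tells. Its arguments: {"type":"object","properties":{"steps":{"type":"array","items":{"type":"array","items":{"type":"number"}}}},"required":["steps"]}

```bash
ls; mkdir -p pics
cat > h.py <<'E'
import numpy as np, cv2
from scipy.spatial.transform import Rotation as R
from bench import manip
E
python3 - <<'E'
from h import *
s=manip.observe(); print(s)
for n in ["scene","top","wrist"]:
    print(n,manip.camera_info(n))
    p,d=manip.get_image(n); cv2.imwrite(f"pics/{n}0.png",p[:,:,::-1]); np.save(f"{n}0.npy",d)
print(manip.grip_depth)
E
```

```text
pics
{'clock': 0.0, 'qpos': array([ 7.23410592e+01,  7.51488926e+00,  8.53306310e+01,  1.47917931e-03,
        8.72598623e+01, -4.89393422e+00]), 'dq': array([-0.08353715, -0.1498237 ,  0.13608415, -0.08912895,  0.16334656,
       -0.04860377]), 'joint_efforts': array([ 2.15321570e-04, -5.69432080e+01, -5.00533891e+01, -3.00069132e-04,
        1.53812411e-02, -4.39016776e-05]), 'eef_pos': array([0.13238292, 0.5846519 , 0.23023374]), 'ee_rot': array([-1.79895128e+02, -1.04623036e-02,  1.67234912e+02]), 'ft_force': array([-0.15863787,  0.80682578,  0.51279384]), 'ft_torque': array([-0.00016624,  0.00446613, -0.02603792]), 'opening': 0.08556732974982499}
scene {'mtx': array([[547.56179237,   0.        , 314.12853473],
       [  0.        , 547.56179237, 236.63420375],
       [  0.        ,   0.        ,   1.        ]]), 'eye': array([ 0.05309429, -0.87486213,  1.18048908]), 'attitude': array([ 44.62480135,   0.76089356, -31.44981944])}
top {'mtx': array([[606.01418947,   0.        , 316.93789892],
       [  0.        , 606.01418947, 232.60888646],
       [  0.        ,   0.        ,   1.        ]]), 'eye': array([ 0.4605091 , -0.05518305,  1.67695844]), 'attitude': array([  2.70488064,   0.67399906, -90.85792865])}
wrist {'mtx': array([[420.10091456,   0.        , 316.57012885],
       [  0.        , 420.10091456, 243.43014437],
       [  0.        ,   0.        ,   1.        ]]), 'mount': array([[ 5.26030336e-04,  9.55792140e-01,  2.94042700e-01,
         7.54717115e-02],
       [ 9.99999861e-01, -5.11214465e-04, -1.27245111e-04,
        -4.42799508e-04],
       [ 2.86990042e-05,  2.94042726e-01, -9.55792276e-01,
        -1.43188320e-01],
       [ 0.00000000e+00,  0.00000000e+00,  0.00000000e+00,
         1.00000000e+00]])}
0.0187
```

View pics/scene0.png

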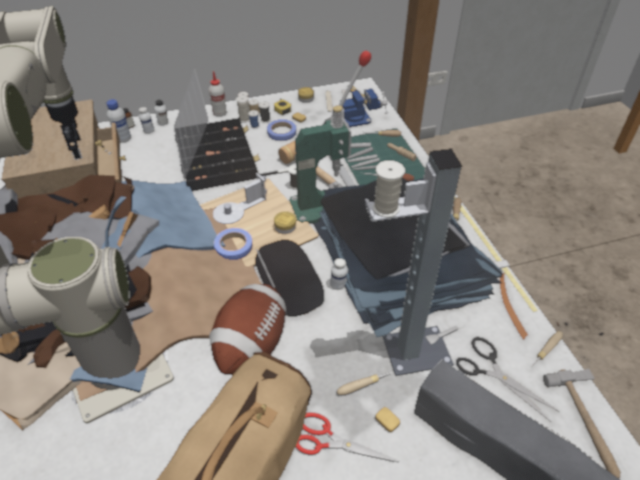

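View pics/top0.png

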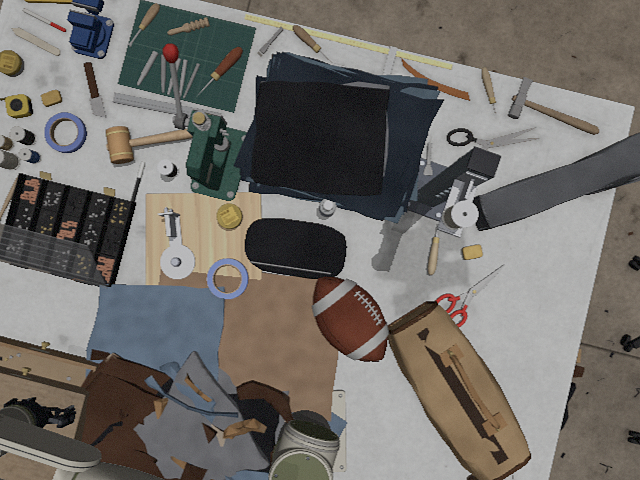

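View pics/wrist0.png

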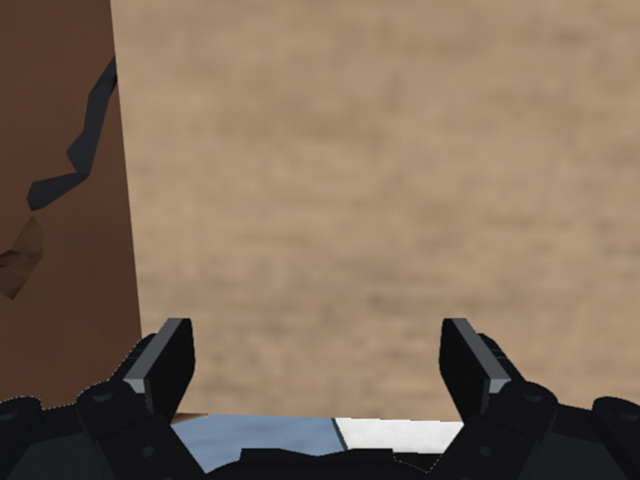

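```bash
cat >> h.py <<'E'
def cam(name):
    i=manip.camera_info(name)
    return i['mtx'], R.from_euler('xyz',i['attitude'],degrees=True).as_matrix(), i['eye']
def pc(name,d,M=None):
    if M is None: K,Rm,e=cam(name)
    else: K,Rm,e=M
    v,u=np.mgrid[0:d.shape[0],0:d.shape[1]]
    P=np.stack([(u-K[0,2])/K[0,0]*d,-(v-K[1,2])/K[1,1]*d,-d],-1)
    return P@Rm.T+e
def tcp(s):
    return R.from_euler('xyz',s['ee_rot'],degrees=True).as_matrix(), s['eef_pos']
def wristM(s):
    i=manip.camera_info('wrist'); m=i['mount']; Rt,p=tcp(s)
    return i['mtx'],Rt@m[:3,:3],Rt@m[:3,3]+p
def crop(src,dst,x0,y0,x1,y1,f):
    im=cv2.imread(src)[y0:y1,x0:x1]
    cv2.imwrite(dst,cv2.resize(im,None,fx=f,fy=f,interpolation=cv2.INTER_CUBIC))
E
python3 - <<'E'
from h import *
crop('pics/top0.png','pics/c1.png',130,180,290,310,5)
crop('pics/top0.png','pics/c2.png',370,130,530,250,5)
crop('pics/scene0.png','pics/c3.png',340,140,480,380,2.5)
for n,pts in [('top',[(178,262),(168,220),(168,210),(228,261),(228,278),(200,240),(300,150),(463,213),(490,158),(470,160),(430,190)]),('scene',[(415,330),(420,300),(425,250),(432,200),(228,212),(233,243),(255,190)])]:
    P=pc(n,np.load(n+'0.npy'))
    for u,v in pts: print(n,u,v,P[v,u].round(4))
E
```

```text
top 178 262 [0.4644 0.3393 0.0427]
top 168 220 [0.5753 0.3546 0.0871]
top 168 210 [0.6054 0.3652 0.0457]
top 228 261 [0.4651 0.205  0.0368]
top 228 278 [0.4186 0.2084 0.0174]
top 200 240 [0.5237 0.2836 0.0223]
top 300 150 [0.7465 0.0021 0.1346]
top 463 213 [ 0.5444 -0.3094  0.5735]
top 490 158 [ 0.6395 -0.353   0.6032]
top 470 160 [ 0.6363 -0.3172  0.6045]
top 430 190 [ 0.6268 -0.3109  0.2319]
scene 415 330 [ 0.6212 -0.3641  0.1299]
scene 420 300 [ 0.6193 -0.3628  0.241 ]
scene 425 250 [ 0.6115 -0.3572  0.3978]
scene 432 200 [ 0.607  -0.3554  0.5289]
scene 228 212 [0.4635 0.3383 0.0275]
scene 233 243 [0.4237 0.2233 0.0118]
scene 255 190 [0.5658 0.3472 0.0639]
```

View pics/c1.png

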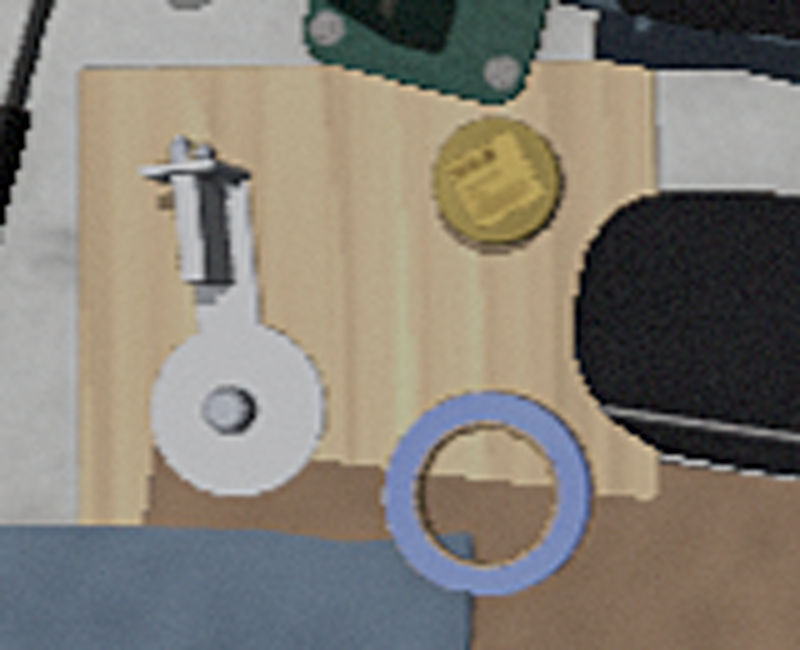

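View pics/c2.png

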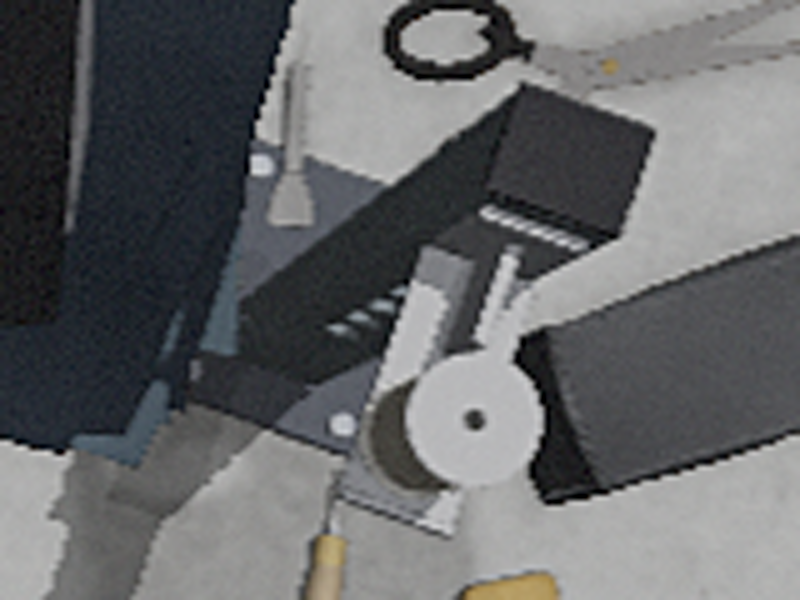

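View pics/c3.png

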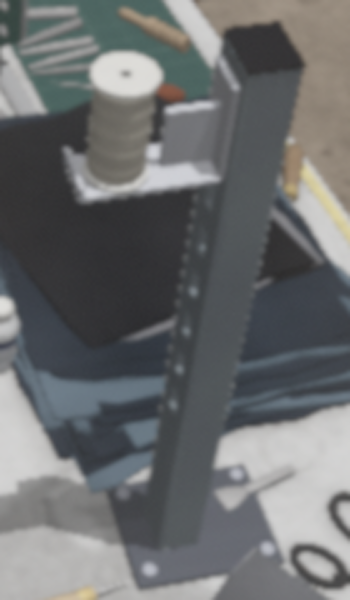

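```bash
cat >> h.py <<'E'
def tool(yaw,lean):
    "fingers lean: pointing toward heading yaw (deg) and down; lean 0=down"
    t=np.radians(lean); h=np.array([np.cos(np.radians(yaw)),np.sin(np.radians(yaw)),0]); k=np.array([0,0,1.])
    x=-np.cos(t)*h-np.sin(t)*k; z=np.sin(t)*h-np.cos(t)*k
    return np.stack([x,np.cross(z,x),z],1)
def delta(Rt,p,s=None):
    s=s or manip.observe(); R0,p0=tcp(s)
    print('shift',(R0.T@(np.asarray(p)-p0)).round(4),'rot',R.from_matrix(R0.T@Rt).as_rotvec().round(4))
E
python3 - <<'E'
from h import *
T=tool(8,38)
g=np.array([0.56,0.351,0.067])
delta(T,g-T[:,2]*0.16)
# yaw of upright from scene/top front plane
P=pc('top',np.load('top0.npy'))
c=P[(P[...,2]>0.59)&(P[...,2]<0.62)&(P[...,0]>0.55)&(P[...,1]<-0.25)&(P[...,1]>-0.5)][:,:2].astype(np.float32)
print(len(c),cv2.minAreaRect(c))
Q=pc('scene',np.load('scene0.npy'))
m=(Q[...,2]>0.2)&(Q[...,2]<0.45)&(Q[...,0]>0.52)&(Q[...,0]<.75)&(Q[...,1]<-0.25)&(Q[...,1]>-0.5)
q=Q[m][:,:2].astype(np.float32); print(len(q),cv2.minAreaRect(q),q.min(0),q.max(0))
H,xe,ye=np.histogram2d(q[:,0],q[:,1],bins=(24,24)); print(xe[[0,-1]],ye[[0,-1]]);print(H.astype(int))
E
```

```text
shift [-0.3765 -0.1684  0.0376] rot [-0.1215 -0.6562 -0.3485]
901 ((0.5976842641830444, -0.3268386125564575), (0.05253281816840172, 0.11905436217784882), 68.98756408691406)
2347 ((0.6329955458641052, -0.34301576018333435), (0.0570460669696331, 0.04276619106531143), 69.16421508789062) [ 0.6032345 -0.3750941] [ 0.6448015  -0.30986765]
[0.6032345 0.6448015] [-0.3750941  -0.30986765]
[[ 0  0  0  0  2 13  1  0  0  0  0  0  0  0  0  0  0  0  0  0  0  0  0  0]
 [ 0  0  0  0  2 36 36  8  0  0  0  0  0  0  0  0  0  0  0  0  0  0  0  0]
 [ 0  0  0  0  6 41 20 45 26  2  0  0  0  0  0  0  0  0  0  0  0  0  0  0]
 [ 0  0  0  2 14 58  4  1 20 32 16  1  0  0  0  0  0  0  0  0  0  0  0  0]
 [ 0  0  0  1 27 41  5  0  0 12 41 27  5  2  0  0  0  0  0  0  0  0  0  0]
 [ 0  0  0  2 39 25  0  0  0  0  2 16 20 11  2  0  0  0  0  0  0  0  0  0]
 [ 0  0  0  7 51  8  0  0  0  0  0  0  3 19 18  7  0  0  0  0  0  0  0  0]
 [ 0  0  0 20 36  8  0  0  0  0  0  0  0  3  9 23 29 12  0  0  0  0  0  0]
 [ 0  0  0 27 39  6  0  0  0  0  0  0  0  1  6  7 28 36 30  5  0  0  0  0]
 [ 0  0  1 34 22  0  0  0  0  0  0  0  0  
[... 383 characters left out ...]
 0  0  0  0  0  0  0  0]
 [ 0 17 45 16  0  0  0  0  0  0  0  0  0  0  0  0  0  0  0  0  0  0  0  0]
 [ 0 20 35  6  0  0  0  0  0  0  0  0  0  0  0  0  0  0  0  1  0  0  0  0]
 [ 0 38 29  2  0  0  0  0  0  0  0  0  0  0  0  0  0  0  0  6  1  0  0  0]
 [ 6 42 17  1  0  0  0  0  0  0  0  0  0  0  0  0  0  0  0  0  8  0  0  0]
 [11 46 14  1  0  0  0  0  0  0  0  0  0  0  0  0  0  0  0  0  1  0  0  0]
 [21 42  3  0  0  0  0  0  0  0  0  0  0  0  0  0  0  0  0  0  0  0  0  0]
 [29 32  0  0  0  0  0  0  0  0  0  0  0  0  0  0  0  0  0  0  0  0  0  0]
 [35 21  0  0  0  0  0  0  0  0  0  0  0  0  0  0  0  0  0  0  0  0  0  0]
 [18 18  0  0  0  0  0  0  0  0  0  0  0  0  0  0  0  0  0  0  0  0  0  0]]
```

Call:
arm_command([
  [1,-0.04,-0.017,0.0,-0.012,-0.066,-0.035],
  [1,-0.08,-0.036,0.003,-0.024,-0.13,-0.07],
  [1,-0.12,-0.054,0.006,-0.036,-0.2,-0.1],
  [1,-0.16,-0.072,0.01,-0.05,-0.28,-0.14],
  [1,-0.2,-0.09,0.015,-0.06,-0.35,-0.18],
  [1,-0.24,-0.108,0.02,-0.08,-0.42,-0.22],
  [1,-0.28,-0.126,0.025,-0.09,-0.49,-0.26],
  [1,-0.32,-0.144,0.03,-0.1,-0.56,-0.3],
  [1,-0.35,-0.158,0.035,-0.11,-0.62,-0.33],
  [1,-0.3765,-0.168,0.0376,-0.1215,-0.656,-0.3485],
  [1,-0.3765,-0.168,0.0376,-0.1215,-0.656,-0.3485],
  [1,-0.3765,-0.168,0.0376,-0.1215,-0.656,-0.3485],
])

```text
clock: 1.35
eef_pos: [0.4626, 0.3374, 0.1933]
ee_rot: [179.9, 38.0, -172.2]
ft_force: [0.2, 1.0, 0.4]
opening: 0.0854
```

Run:
```python
from h import *
s=manip.observe(); print(s['eef_pos'],s['ee_rot'],s['qpos'])
p,d=manip.get_image('wrist'); cv2.imwrite('pics/w1.png',p[:,:,::-1]); np.savez('w1.npz',d=d,pos=s['eef_pos'],rot=s['ee_rot'])
```

```text
[0.46256039 0.33743285 0.19332429] [ 179.89156768   37.96631803 -172.18030114] [ 44.31696955 -22.58149822 124.87102632 -28.72789614  49.29829045
 -40.09726485]
```

View pics/w1.png

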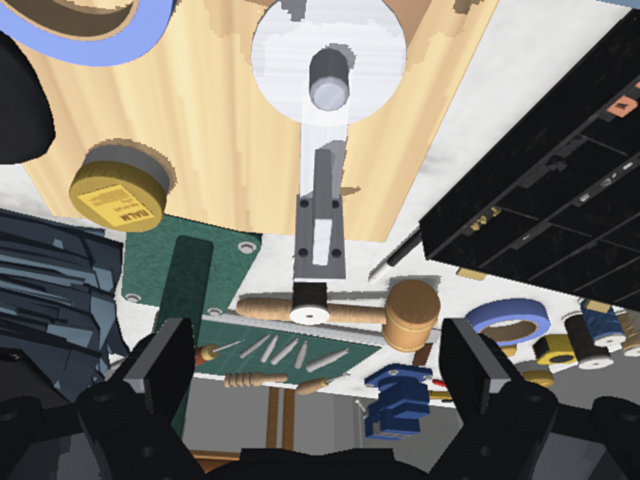

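Run:
```python
from h import *
f=np.load('w1.npz'); M=wristM(dict(eef_pos=f['pos'],ee_rot=f['rot'])); P=pc('wrist',f['d'],M)
crop('pics/w1.png','pics/w1c.png',230,0,430,330,2.4)
for uv in [(330,93),(300,60),(380,60),(325,215),(310,215),(335,215),(322,170),(310,310),(300,262),(340,262),(220,180)]:
    print(uv,P[uv[1],uv[0]].round(4))
z=P[...,2]; x=P[...,0]; y=P[...,1]
box=(x>0.38)&(x<0.66)&(y>0.26)&(y<0.42)
# disc/strip top
v,u=np.mgrid[0:480,0:640]
img=(v<300)&(u>230)&(u<430)
for lo,hi in [(0.012,0.017),(0.018,0.023),(0.045,0.058),(0.08,0.092),(0.095,0.105)]:
    m=box&img&(z>lo)&(z<hi); q=P[m]
    print(lo,hi,len(q), q[:,:2].mean(0) if len(q) else '', np.median(q[:,2]) if len(q) else '')
m=box&img&(z>0.075)&(z<0.12); q=P[m]; print(q.min(0),q.max(0)); print(cv2.minAreaRect(q[:,:2].astype(np.float32)))
for a in np.arange(0.54,0.63,0.005):
    mm=m&(x>a)&(x<a+.005); 
    if mm.sum(): print(a.round(3),mm.sum(),y[mm].min().round(4),y[mm].max().round(4),np.median(y[mm]).round(4),z[mm].max().round(3))
```

```text
(330, 93) [0.4614 0.345  0.0525]
(300, 60) [0.4639 0.3274 0.0194]
(380, 60) [0.4568 0.376  0.02  ]
(325, 215) [0.5329 0.3528 0.0837]
(310, 215) [0.5901 0.3496 0.0385]
(335, 215) [0.5883 0.3706 0.0376]
(322, 170) [0.5328 0.3512 0.0422]
(310, 310) [0.7042 0.3642 0.0701]
(300, 262) [0.5908 0.3422 0.0854]
(340, 262) [0.5871 0.373  0.085 ]
(220, 180) [0.5834 0.2726 0.0146]
0.012 0.017 20913 [0.53777067 0.34810574] 0.015311808174038377
0.018 0.023 17325 [0.47074039 0.34606674] 0.0203729182754126
0.045 0.058 1889 [0.49585594 0.34744314] 0.05172507648459196
0.08 0.092 1504 [0.56676961 0.35465378] 0.08799321295954572
0.095 0.105 455 [0.58975311 0.35708405] 0.09877013084506331
[0.5305885  0.33732198 0.07501681] [0.59629499 0.37709451 0.10119585]
((0.5626184344291687, 0.354006826877594), (0.0633772760629654, 0.03999343886971474), 6.543484687805176)
0.54 82 0.3464 0.3585 0.3525 0.09
0.545 74 0.3472 0.3588 0.3528 0.089
0.55 68 0.3478 0.3596 0.3536 0.089
0.555 80 0.3478 0.3598 0.3525 0.089
0.56 70 0.3485 0.3603 0.3542 0.089
0.565 62 0.3491 0.3607 0.3552 0.089
0.57 58 0.3499 0.3615 0.3551 0.089
0.575 65 0.35 0.3619 0.3547 0.089
0.58 80 0.3502 0.3729 0.3576 0.089
0.585 971 0.3375 0.3771 0.3638 0.101
0.59 419 0.3373 0.377 0.3442 0.101
0.595 4 0.3385 0.3438 0.3414 0.1
```

View pics/w1c.png

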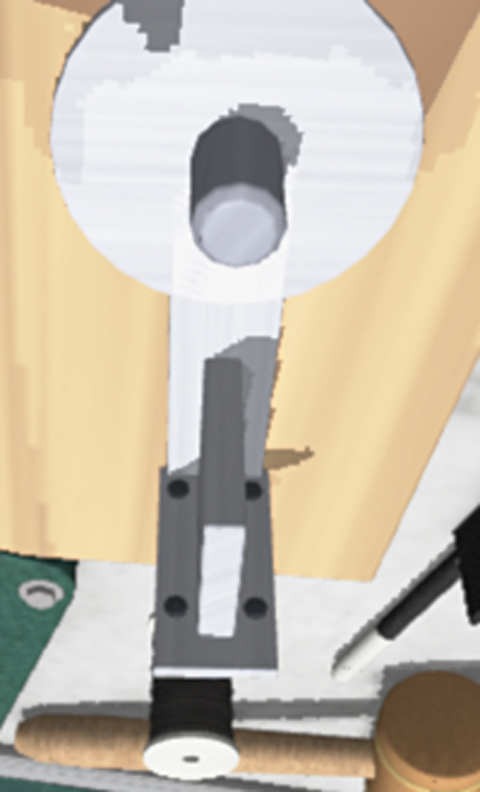

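Run:
```python
from h import *
T=tool(6.4,40); g=np.array([0.560,0.3542,0.067])
delta(T,g-T[:,2]*0.06)
delta(T,g+T[:,2]*0.019)
```

```text
shift [0.0024 0.0032 0.1009] rot [ 0.0185 -0.035   0.0198]
shift [-0.0004  0.0017  0.1798] rot [ 0.0185 -0.035   0.0198]
```

Call:
arm_command([
  [1,0.002,0.003,0.03,0.0185,-0.035,0.0198],
  [1,0.002,0.003,0.06,0.0185,-0.035,0.0198],
  [1,0.002,0.003,0.09,0.0185,-0.035,0.0198],
  [1,0.001,0.002,0.12,0.0185,-0.035,0.0198],
  [1,0,0.0017,0.14,0.0185,-0.035,0.0198],
  [1,-0.0004,0.0017,0.16,0.0185,-0.035,0.0198],
  [1,-0.0004,0.0017,0.17,0.0185,-0.035,0.0198],
  [1,-0.0004,0.0017,0.18,0.0185,-0.035,0.0198],
  [1,-0.0004,0.0017,0.18,0.0185,-0.035,0.0198],
])

```text
clock: 2.3
eef_pos: [0.5723, 0.3558, 0.0514]
ee_rot: [-179.9, 40.0, -173.5]
ft_force: [-0.1, 1.2, -0.2]
opening: 0.0855
```

Run:
```python
from h import *
s=manip.observe(); print(s['eef_pos'],s['ee_rot'],s['ft_force'])
T=tool(6.4,40); g=np.array([0.560,0.3542,0.067]); delta(T,g+T[:,2]*0.019)
p,d=manip.get_image('wrist'); cv2.imwrite('pics/w2.png',p[:,:,::-1])
```

```text
[0.57233155 0.3557946  0.05140102] [-179.91875462   39.97900858 -173.48230307] [-0.11710697  1.20829132 -0.17744505]
shift [-0.0005 -0.0002 -0.0009] rot [-0.0001 -0.0004  0.0016]
```

View pics/w2.png

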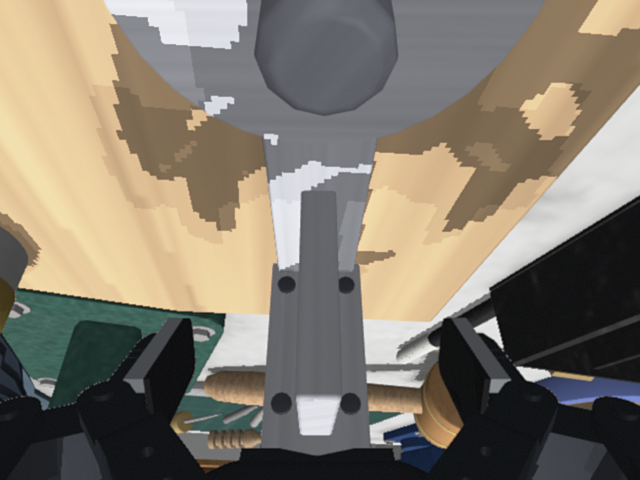

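Call:
arm_command([
  [-1,0,0,0,0,0,0],
  [-1,0,0,0,0,0,0],
  [-1,0,0,0,0,0,0],
  [-1,0,0,0,0,0,0],
  [-1,0,0,0,0,0,0],
  [-1,0,0,0,0,0,0],
  [-1,0,0,0,0,0,0],
  [-1,0,0,0,0,0,0],
])

```text
clock: 3.15
eef_pos: [0.5726, 0.3557, 0.0525]
ee_rot: [-180.0, 40.1, -173.5]
ft_force: [-3.5, -0.2, 4.4]
opening: 0.0113
```

Call:
arm_command([
  [-1,-0.0064,0,-0.0077,0,0,0],
  [-1,-0.019,0,-0.023,0,0,0],
  [-1,-0.038,0,-0.046,0,0,0],
  [-1,-0.058,0,-0.069,0,0,0],
  [-1,-0.077,0,-0.092,0,0,0],
  [-1,-0.096,0,-0.115,0,0,0],
  [-1,-0.116,0,-0.138,0,0,0],
  [-1,-0.135,0,-0.161,0,0,0],
  [-1,-0.148,0,-0.176,0,0,0],
  [-1,-0.154,0,-0.184,0,0,0],
  [-1,-0.154,0,-0.184,0,0,0],
  [-1,-0.154,0,-0.184,0,0,0],
])

```text
clock: 4.35
eef_pos: [0.5714, 0.355, 0.2897]
ee_rot: [-179.9, 39.9, -173.5]
ft_force: [-0.1, -1.8, -3.7]
opening: 0.0115
```

Run:
```python
from h import *
s=manip.observe(); print(s['eef_pos'],s['ee_rot'],s['ft_force'],s['opening'])
p,d=manip.get_image('wrist'); cv2.imwrite('pics/w3.png',p[:,:,::-1]); np.savez('w3.npz',d=d,pos=s['eef_pos'],rot=s['ee_rot'])
```

```text
[0.57141088 0.35504845 0.2897448 ] [-179.86387925   39.87570868 -173.48549687] [-0.05529361 -1.842516   -3.65102028] 0.011485117050093776
```

View pics/w3.png

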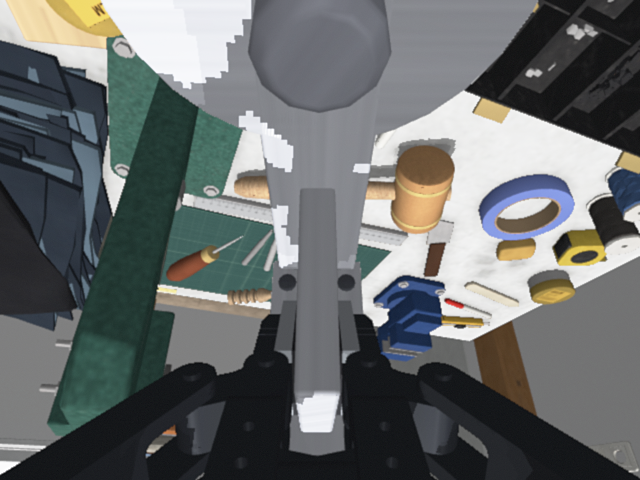

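Run:
```python
from h import *
delta(tool(4,40),[0.51,0.10,0.36])
delta(tool(-2,40),[0.39,-0.215,0.36])
f=np.load('w3.npz'); m=manip.camera_info('wrist')['mount']
K=manip.camera_info('wrist')['mtx']
P=pc('wrist',f['d'],(K,m[:3,:3],m[:3,3]))  # tool frame
# expected hanger in tool frame from grasp plan
Rt=R.from_euler('xyz',f['rot'],degrees=True).as_matrix()
def fit(q):
    c=q.mean(0); n=np.linalg.svd(q-c)[2][2]; return c,n,np.abs((q-c)@n).mean()
v,u=np.mgrid[0:480,0:640]
disc=(v<90)&(((u>170)&(u<240))|((u>400)&(u<480)))&(f['d']>0)&(f['d']<0.25)
c,n,r=fit(P[disc]); n*=np.sign((Rt@n)[2]); print('disc normal world',Rt@n,'c',c,r,disc.sum())
# spindle top
for uv in [(320,60),(290,30),(350,60),(320,200),(318,300),(285,300),(350,300)]: print(uv,P[uv[1],uv[0]].round(4),(Rt@P[uv[1],uv[0]]).round(4))
```

```text
shift [ 0.0236 -0.2466 -0.1113] rot [ 0.0255 -0.0029  0.0341]
shift [ 0.1427 -0.5462 -0.2097] rot [ 0.0927 -0.0028  0.1144]
disc normal world [1.00486496e-02 7.25763382e-04 9.99949248e-01] c [ 0.09067497  0.00263608 -0.03460634] 0.00045684441359093275 13164
(320, 60) [ 0.0834  0.0002 -0.0707] [-0.1087 -0.0121  0.0008]
(290, 30) [ 0.0872 -0.0043 -0.0736] [-0.113  -0.0171  0.0006]
(350, 60) [ 0.0834  0.0049 -0.0711] [-0.1094 -0.0074  0.0011]
(320, 200) [ 0.0481  0.0008 -0.0064] [-0.0409 -0.0038 -0.0259]
(318, 300) [ 0.0247  0.0001 -0.0338] [-0.0404 -0.0045  0.0101]
(285, 300) [-0.0015 -0.0139  0.023 ] [ 0.0173 -0.0121 -0.0167]
(350, 300) [-0.0016  0.0142  0.0233] [ 0.0145  0.0159 -0.0169]
```

Call:
arm_command([
  [-1,0.001,-0.012,-0.006,0.001,0,0.002],
  [-1,0.003,-0.035,-0.018,0.004,0,0.005],
  [-1,0.006,-0.062,-0.029,0.006,0,0.009],
  [-1,0.009,-0.092,-0.042,0.01,0,0.013],
  [-1,0.012,-0.123,-0.056,0.013,0,0.017],
  [-1,0.015,-0.155,-0.07,0.016,-0.002,0.021],
  [-1,0.018,-0.186,-0.084,0.019,-0.002,0.026],
  [-1,0.022,-0.217,-0.098,0.022,-0.003,0.03],
  [-1,0.026,-0.2466,-0.111,0.0255,-0.003,0.034],
  [-1,0.035,-0.276,-0.121,0.032,-0.003,0.042],
  [-1,0.047,-0.306,-0.131,0.039,-0.003,0.05],
  [-1,0.059,-0.336,-0.141,0.046,-0.003,0.058],
  [-1,0.071,-0.366,-0.151,0.052,-0.003,0.066],
  [-1,0.083,-0.396,-0.161,0.059,-0.003,0.074],
  [-1,0.095,-0.426,-0.171,0.066,-0.003,0.082],
  [-1,0.107,-0.456,-0.181,0.073,-0.003,0.09],
  [-1,0.119,-0.486,-0.191,0.08,-0.003,0.098],
  [-1,0.131,-0.516,-0.201,0.086,-0.003,0.106],
  [-1,0.14,-0.538,-0.207,0.091,-0.003,0.112],
  [-1,0.1427,-0.546,-0.21,0.0927,-0.003,0.1144],
])

```text
clock: 6.4
eef_pos: [0.3926, -0.2213, 0.3598]
ee_rot: [179.4, 39.8, 177.5]
ft_force: [1.1, 0.1, -2.6]
opening: 0.0117
```

Run:
```python
from h import *
s=manip.observe(); print(s['eef_pos'],s['ee_rot'],s['ft_force'],s['opening'],s['qpos'])
p,d=manip.get_image('wrist'); cv2.imwrite('pics/w4.png',p[:,:,::-1]); np.savez('w4.npz',d=d,pos=s['eef_pos'],rot=s['ee_rot'])
s=manip.observe(); print(s['eef_pos'],s['dq'].max())
```

```text
[ 0.39256139 -0.22129078  0.35983606] [179.37288498  39.82632236 177.51163601] [ 1.0595537  0.1312069 -2.6341115] 0.011733056346260788 [ -64.57074253  -51.03239051  125.40398745   34.92660324   85.8385882
 -148.65497612]
[ 0.39275863 -0.22110928  0.36027443] 3.969828582785487
```

View pics/w4.png

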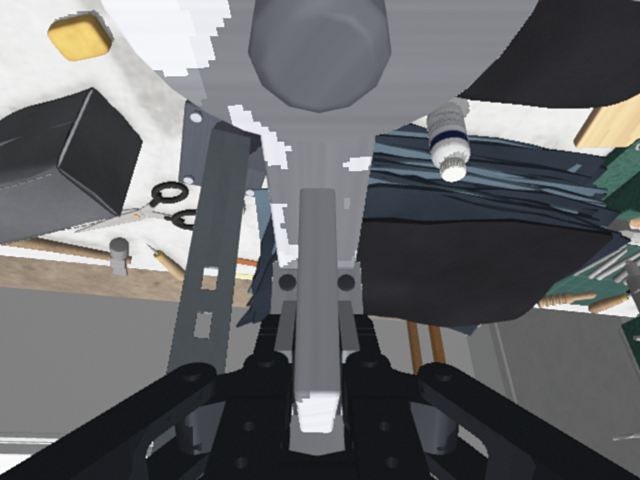

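Run:
```python
from h import *
f=np.load('w4.npz'); M=wristM(dict(eef_pos=f['pos'],ee_rot=f['rot'])); P=pc('wrist',f['d'],M)
crop('pics/w4.png','pics/w4c.png',160,110,280,380,2.8)
v,u=np.mgrid[0:480,0:640]
for uv in [(230,150),(225,200),(222,250),(195,340),(220,345),(210,300),(204,325)]: print(uv,P[uv[1],uv[0]].round(4))
Z=P[...,2]
m=(v>140)&(v<360)&(u>170)&(u<250)&(Z>0.08)&(Z<0.33)&(P[...,0]>0.58)&(P[...,0]<0.66)
q=P[m]; 
for _ in range(4):
    c=q.mean(0); n=np.linalg.svd(q-c,full_matrices=False)[2][2]; e=(P-c)@n; mm=m&(abs(e)<0.002); q=P[mm]
n*=-np.sign(n[0]); print(len(q),'normal',n,'yaw x',np.degrees(np.arctan2(-n[1],-n[0])),abs((q-c)@n).mean())
# edges along y
x=-n.copy(); x[2]=0; x/=np.linalg.norm(x); yv=np.array([-x[1],x[0],0])
for lo in np.arange(0.09,0.33,0.02):
    s=q[(q[:,2]>lo)&(q[:,2]<lo+.02)]; 
    if len(s): t=s@yv; print(lo.round(2),len(s),t.min().round(4),t.max().round(4),((t.min()+t.max())/2).round(4),'x',np.median(s@x).round(4))
# slot holes: pixels not on plane within
tc=q@yv; t0=(np.percentile(tc,1)+np.percentile(tc,99))/2
# intersect rays with plane for slot pixels
K,Rm,e=M
def ray(uu,vv):
    d=Rm@np.array([(uu-K[0,2])/K[0,0],-(vv-K[1,2])/K[1,1],-1]); k=((c-e)@n)/(d@n); return e+k*d
W=np.array([[ray(a,b) for a in range(170,260)] for b in range(130,380)])
hole=~(m&(abs((P-c)@n)<0.003))[130:380,170:260]
t=W@yv-t0; zz=W[...,2]
for lo in np.arange(0.19,0.30,0.006):
    k=hole&(zz>lo)&(zz<lo+.006)&(abs(t)<0.015)
    if k.any(): print('hole',lo.round(3),k.sum(),t[k].min().round(4),t[k].max().round(4))
print('t0',t0,'c',c,'x',x)
k=hole&(abs(t)<0.004); print(np.histogram(zz[k],bins=np.arange(0.195,0.31,0.003)))
np.savez('up.npz',x=x,y=yv,t0=t0,xf=np.median(q@x))
```

```text
(230, 150) [ 0.6143 -0.3347  0.0376]
(225, 200) [ 0.6152 -0.3324  0.1166]
(222, 250) [ 0.6163 -0.3284  0.1837]
(195, 340) [ 0.6118 -0.3409  0.284 ]
(220, 345) [ 0.6198 -0.3193  0.2864]
(210, 300) [ 0.6139 -0.3329  0.2428]
(204, 325) [ 3.0611 -1.1171 -0.7409]
8551 normal [-0.93554342  0.35320855  0.00149356] yaw x -20.68371477530754 0.0005826909881738194
0.09 575 -0.1231 -0.0731 -0.0981 x 0.6922
0.11 636 -0.123 -0.0731 -0.098 x 0.6922
0.13 658 -0.123 -0.073 -0.098 x 0.6923
0.15 726 -0.123 -0.073 -0.098 x 0.6923
0.17 769 -0.123 -0.0731 -0.098 x 0.6923
0.19 783 -0.123 -0.073 -0.098 x 0.6924
0.21 651 -0.123 -0.073 -0.098 x 0.6925
0.23 955 -0.123 -0.073 -0.098 x 0.6924
0.25 831 -0.123 -0.0729 -0.098 x 0.6925
0.27 976 -0.123 -0.0729 -0.098 x 0.6925
0.29 704 -0.1228 -0.0731 -0.098 x 0.6925
hole 0.196 4 -0.0069 0.0043
hole 0.202 15 -0.0051 0.006
hole 0.208 74 -0.0069 0.0067
hole 0.214 75 -0.007 0.0065
hole 0.22 74 -0.0068 0.0067
hole 0.226 67 -0.0138 0.0066
hole 0.232 2 -0.0066 0.0135
hole 0.25 2 -0.008 0.002
hole 0.256 83 -0.0069 0.0068
hole 0.262 89 -0.0068 0.0066
hole 0.268 92 -0.0069 0.0069
hole 0.274 95 -0.0069 0.0068
hole 0.28 20 -0.0139 0.0065
hole 0.292 1 0.0118 0.0118
hole 0.298 83 -0.0149 0.0148
t0 -0.09803430450288537 c [ 0.61292538 -0.33671975  0.2026111 ] x [ 0.93554446 -0.35320895  0.        ]
(array([ 0,  1,  0,  3, 19, 22, 22, 20, 22, 22, 22, 24,  0,  0,  0,  0,  0,
        0,  0,  1, 13, 27, 25, 27, 26, 27, 28, 27, 20,  1,  0,  0,  0,  0,
        0, 12, 31, 32]), array([0.195, 0.198, 0.201, 0.204, 0.207, 0.21 , 0.213, 0.216, 0.219,
       0.222, 0.225, 0.228, 0.231, 0.234, 0.237, 0.24 , 0.243, 0.246,
       0.249, 0.252, 0.255, 0.258, 0.261, 0.264, 0.267, 0.27 , 0.273,
       0.276, 0.279, 0.282, 0.285, 0.288, 0.291, 0.294, 0.297, 0.3  ,
       0.303, 0.306, 0.309]))
```

View pics/w4c.png

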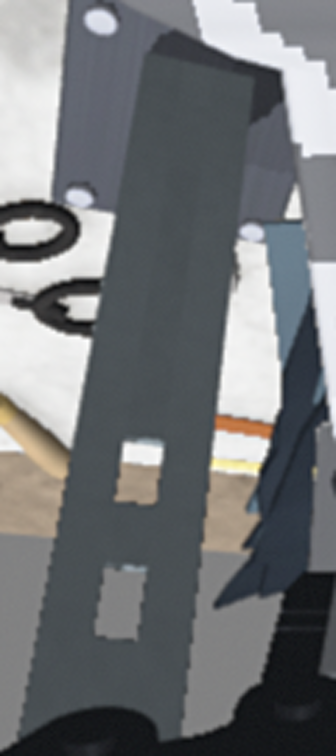

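```bash
cat >> h.py <<'E'
def hang(d,h,lean=40.4,dy=0.0003):
    f=np.load('up.npz'); yaw=np.degrees(np.arctan2(f['x'][1],f['x'][0]))
    p=f['x']*(f['xf']-0.021-d)+f['y']*(f['t0']-dy); p[2]=0.185+0.0372+h
    return tool(yaw,lean),p
E
python3 - <<'E'
from h import *
f=np.load('w4.npz'); M=wristM(dict(eef_pos=f['pos'],ee_rot=f['rot'])); P=pc('wrist',f['d'],M)
v,u=np.mgrid[0:480,0:640]
disc=(v<90)&(((u>190)&(u<240))|((u>400)&(u<470)))&(f['d']>0)&(f['d']<0.25)
q=P[disc];c=q.mean(0);n=np.linalg.svd(q-c,full_matrices=False)[2][2]; n*=np.sign(n[2]); 
T,_=tcp(manip.observe()); h=-T[:,0].copy(); h[2]=0; h/=np.linalg.norm(h)
print('pitch',n@h,'roll',n@np.cross([0,0,1],h))
print('underside rel TCP',  (c-f['pos'])[2]-0.005)
T,p=hang(0.07,0.014); print(p); delta(T,p)
E
```

```text
pitch 0.010583627541383426 roll -0.010611105508230993
underside rel TCP -0.03640502536053857
[ 0.52785324 -0.30439686  0.2362    ]
shift [-0.0268 -0.0794  0.1832] rot [ 0.2155 -0.0108  0.2435]
```

Call:
arm_command([
  [-1,-0.003,-0.008,0.018,0.022,-0.001,0.024],
  [-1,-0.006,-0.018,0.042,0.048,-0.002,0.055],
  [-1,-0.01,-0.03,0.068,0.08,-0.004,0.09],
  [-1,-0.014,-0.042,0.096,0.113,-0.006,0.128],
  [-1,-0.018,-0.054,0.124,0.146,-0.008,0.165],
  [-1,-0.022,-0.066,0.152,0.178,-0.009,0.202],
  [-1,-0.025,-0.075,0.172,0.203,-0.01,0.23],
  [-1,-0.0268,-0.0794,0.1832,0.2155,-0.0108,0.2435],
  [-1,-0.0268,-0.0794,0.1832,0.2155,-0.0108,0.2435],
  [-1,-0.0268,-0.0794,0.1832,0.2155,-0.0108,0.2435],
  [-1,-0.0268,-0.0794,0.1832,0.2155,-0.0108,0.2435],
])

```text
clock: 7.55
eef_pos: [0.5302, -0.3019, 0.2395]
ee_rot: [-179.9, 40.6, 159.7]
ft_force: [0.1, 0.1, -2.1]
opening: 0.0112
```

Run:
```python
from h import *
s=manip.observe(); print(s['eef_pos'],s['ee_rot'],s['ft_force'],s['opening'],s['qpos'])
for n in ['wrist','scene','top']:
    s=manip.observe(); p,d=manip.get_image(n); cv2.imwrite(f'pics/{n}5.png',p[:,:,::-1]); np.savez(f'{n}5.npz',d=d,pos=s['eef_pos'],rot=s['ee_rot'])
crop('pics/scene5.png','pics/scene5c.png',300,150,460,350,4)
T,p=hang(0.07,0.014); delta(T,p)
f=np.load('wrist5.npz'); M=wristM(dict(eef_pos=f['pos'],ee_rot=f['rot'])); P=pc('wrist',f['d'],M)
v,u=np.mgrid[0:480,0:640]
disc=(v<90)&(((u>190)&(u<240))|((u>400)&(u<470)))&(f['d']>0)&(f['d']<0.25)
q=P[disc];c=q.mean(0);n=np.linalg.svd(q-c,full_matrices=False)[2][2]; n*=np.sign(n[2]); 
T,_=tcp(manip.observe()); h=-T[:,0].copy(); h[2]=0; h/=np.linalg.norm(h)
print('pitch',n@h,'roll',n@np.cross([0,0,1],h))
```

```text
[ 0.53016995 -0.30188887  0.23948653] [-179.90376426   40.60645965  159.68311362] [ 0.12250998  0.09423186 -2.13629178] 0.01115913050142078 [ -43.21580873  -26.92055141  124.15096558   20.37793978   46.29071882
 -122.16815586]
shift [ 0.0034 -0.0024  0.0019] rot [0.0014 0.0043 0.0042]
pitch -0.0018191783644927295 roll -0.0006654776108773748
```

View pics/wrist5.png

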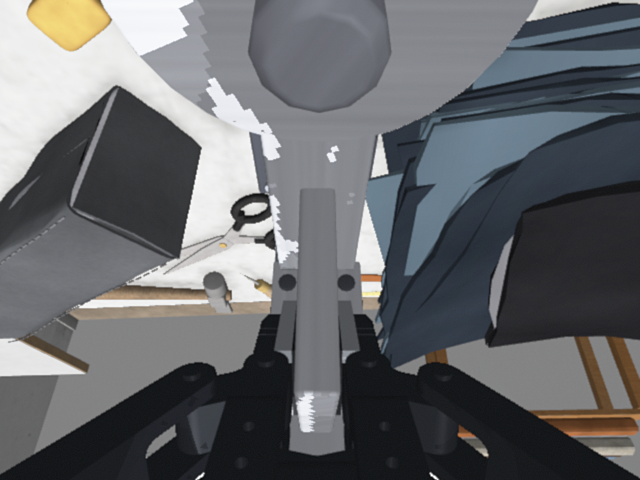

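View pics/scene5c.png

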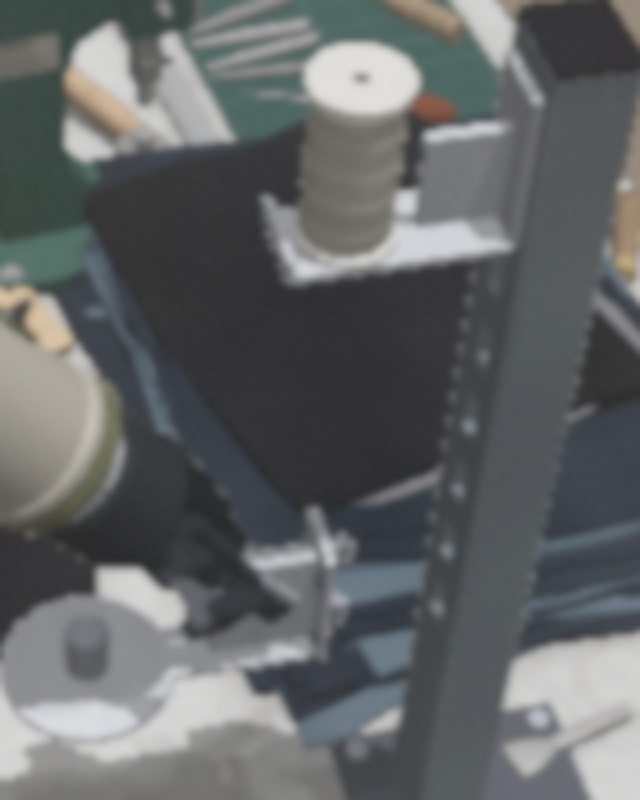

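Run:
```python
from h import *
T,p=hang(0.035,0.014); s=manip.observe(); print(s['eef_pos']); delta(T,p,s)
```

```text
[ 0.52997276 -0.30259845  0.23983864]
shift [-0.0232 -0.0026  0.0247] rot [0.0014 0.0043 0.0042]
```

Call:
arm_command([
  [-1,-0.006,-0.0008,0.007,0.001,0.002,0.002],
  [-1,-0.014,-0.0016,0.015,0.001,0.004,0.004],
  [-1,-0.02,-0.0024,0.021,0.0014,0.004,0.004],
  [-1,-0.0232,-0.0026,0.0247,0.0014,0.0043,0.0042],
  [-1,-0.0232,-0.0026,0.0247,0.0014,0.0043,0.0042],
  [-1,-0.0232,-0.0026,0.0247,0.0014,0.0043,0.0042],
  [-1,-0.0232,-0.0026,0.0247,0.0014,0.0043,0.0042],
])

```text
clock: 8.4
eef_pos: [0.5604, -0.3164, 0.2351]
ee_rot: [180.0, 40.3, 159.3]
ft_force: [-0.1, -0.4, -3.7]
opening: 0.0113
```

Run:
```python
from h import *
T,p=hang(0.035,0.014); s=manip.observe(); print(s['eef_pos'],s['ee_rot'],s['ft_force']); delta(T,p,s)
T,p=hang(0.005,0.014); delta(T,p,s)
crop
for n in ['wrist','top']:
    s=manip.observe(); p,d=manip.get_image(n); cv2.imwrite(f'pics/{n}6.png',p[:,:,::-1]); np.savez(f'{n}6.npz',d=d,pos=s['eef_pos'],rot=s['ee_rot'])
s=manip.observe(); print(s['eef_pos'])
f=np.load('wrist6.npz'); M=wristM(dict(eef_pos=f['pos'],ee_rot=f['rot'])); P=pc('wrist',f['d'],M)
v,u=np.mgrid[0:480,0:640]
disc=(v<90)&(((u>190)&(u<240))|((u>400)&(u<470)))&(f['d']>0)&(f['d']<0.25)
q=P[disc];c=q.mean(0);n=np.linalg.svd(q-c,full_matrices=False)[2][2]; n*=np.sign(n[2]); 
T,_=tcp(manip.observe()); h=-T[:,0].copy(); h[2]=0; h/=np.linalg.norm(h)
print('pitch',n@h,'roll',n@np.cross([0,0,1],h))
# lateral in upright frame
g=np.load('up.npz')
for uv in [(320,60),(320,40),(320,200),(318,250),(318,300),(318,340)]:
    w=P[uv[1],uv[0]]; print(uv,(w@g['y']-g['t0']).round(4),(w@g['x']-g['xf']).round(4),w[2].round(4))
# web top/end edges by row: lateral min/max
up=P[...,1]
for r in [200,210,230,250,270]:
    m=(P[r,:,2]>0.21)&(abs(np.arange(640)-318)<40); t=P[r]@g['y']-g['t0']; print(r,np.where(m)[0][[0,-1]],t[m].min().round(4),t[m].max().round(4))
# spindle lateral extents
for r in [30,50,70]:
    zt=P[r,:,2]; m=(zt>np.median(zt[300:340])-0.01)&(abs(np.arange(640)-320)<90); t=P[r]@g['y']-g['t0']; print('sp',r,np.where(m)[0][[0,-1]],t[m].min().round(4),t[m].max().round(4),)
```

```text
[ 0.56043907 -0.3164321   0.23506214] [179.96311467  40.31229571 159.30664848] [-0.11087633 -0.42437703 -3.68443882]
shift [-0.0009 -0.0002 -0.0007] rot [ 0.0005 -0.0015 -0.0001]
shift [-0.0238 -0.0003  0.0187] rot [ 0.0005 -0.0015 -0.0001]
[ 0.56051878 -0.31649205  0.2352168 ]
pitch 0.15290002358112614 roll 0.0056248240470717515
(320, 60) 0.0 -0.1656 0.2353
(320, 40) 0.0 -0.169 0.2353
(320, 200) 0.0007 -0.0954 0.2076
(318, 250) -0.0 -0.0967 0.2281
(318, 300) -0.0 -0.0953 0.2442
(318, 340) -0.0001 -0.0961 0.2563Traceback (most recent call last):
  File "<stdin>", line 21, in <module>
IndexError: index 0 is out of bounds for axis 0 with size 0
```

Call:
arm_command([
  [-1,-0.004,0,0.003,0.0005,-0.001,0],
  [-1,-0.008,0,0.006,0.0005,-0.001,0],
  [-1,-0.012,0,0.009,0.0005,-0.0015,0],
  [-1,-0.016,0,0.012,0.0005,-0.0015,0],
  [-1,-0.018,0,0.014,0.0005,-0.0015,0],
  [-1,-0.02,-0.0002,0.0154,0.0005,-0.0015,0],
  [-1,-0.02,-0.0002,0.0154,0.0005,-0.0015,0],
])

```text
clock: 9.2
eef_pos: [0.5844, -0.3257, 0.2363]
ee_rot: [180.0, 40.4, 159.3]
ft_force: [-0.0, 0.0, -4.2]
opening: 0.011
```

Run:
```python
from h import *
s=manip.observe(); print(s['eef_pos'],s['ee_rot'],s['ft_force'])
T,p=hang(0.01,0.014);  delta(T,p,s)
T,p=hang(0.0,0.014); delta(T,p,s)
```

```text
[ 0.58442575 -0.32570756  0.2362573 ] [179.98906056  40.39821572 159.30886821] [-0.04489277  0.03156955 -4.19767686]
shift [ 0.0004 -0.     -0.0003] rot [ 0.0001 -0.     -0.0001]
shift [-0.0072 -0.      0.0062] rot [ 0.0001 -0.     -0.0001]
```

Call:
arm_command([
  [-1,-0.002,0,0.0017,0,0,0],
  [-1,-0.004,0,0.0034,0,0,0],
  [-1,-0.0055,0,0.0047,0,0,0],
  [-1,-0.0072,0,0.0062,0,0,0],
  [-1,-0.0072,0,0.0062,0,0,0],
])

```text
clock: 9.7
eef_pos: [0.5926, -0.329, 0.2364]
ee_rot: [-180.0, 40.3, 159.3]
ft_force: [-12.7, 4.3, 3.5]
opening: 0.0114
```

Run:
```python
from h import *
s=manip.observe(); print(s['eef_pos'],s['ee_rot'],s['ft_force'])
T,p=hang(0.0,0.014); delta(T,p,s)
```

```text
[ 0.59262678 -0.32896247  0.23637195] [-179.98621148   40.32825553  159.34004906] [-12.7359011    4.28880077   3.51056241]
shift [-0.0004  0.0001  0.0006] rot [ 0.     -0.0013  0.0003]
```

Call:
arm_command([
  [-1,0.0013,0,0.0015,0,0,0],
  [-1,0.0026,0,0.003,0,0,0],
  [-1,0.0039,0,0.0046,0,0,0],
  [-1,0.0052,0,0.0061,0,0,0],
  [-1,0.0065,0,0.0076,0,0,0],
  [-1,0.0065,0,0.0076,0,0,0],
])

```text
clock: 10.3
eef_pos: [0.5929, -0.3295, 0.2316]
ee_rot: [-179.8, 40.6, 159.5]
ft_force: [-52.1, 23.2, 36.5]
opening: 0.0115
```

Run:
```python
from h import *
s=manip.observe(); print(s['eef_pos'],s['ee_rot'],s['ft_force'],s['ft_torque'])
T,p=hang(0.0,0.0); delta(T,p,s)
```

```text
[ 0.59287449 -0.32950029  0.23155662] [-179.84048445   40.59253911  159.47903032] [-52.09550185  23.18064237  36.52758754] [1.60453974 3.16987251 0.34870759]
shift [0.0059 0.0005 0.0073] rot [-0.0009  0.0034  0.0022]
```

Call:
arm_command([
  [-1,0.0008,0,-0.0007,0,0,0],
  [-1,0.0008,0,-0.0007,0,0,0],
])

```text
clock: 10.5
eef_pos: [0.5922, -0.3289, 0.2276]
ee_rot: [-180.0, 40.5, 159.3]
ft_force: [-0.2, 0.3, -3.6]
opening: 0.0109
```

Run:
```python
from h import *
s=manip.observe(); print(s['eef_pos'],s['ee_rot'],s['ft_force'],s['ft_torque'])
T,p=hang(0.0,0.0); delta(T,p,s)
s=manip.observe(); p,d=manip.get_image('wrist'); cv2.imwrite('pics/w7.png',p[:,:,::-1]); np.savez('w7.npz',d=d,pos=s['eef_pos'],rot=s['ee_rot'])
s=manip.observe(); print(s['ft_force'])
Rt,t=tcp(s)
f=np.load('w7.npz'); M=wristM(dict(eef_pos=f['pos'],ee_rot=f['rot'])); P=pc('wrist',f['d'],M)
g=np.load('up.npz')
for uv in [(320,60),(320,40),(320,80),(318,215),(318,250),(318,300),(318,340),(280,285),(355,285)]:
    w=P[uv[1],uv[0]]; print(uv,(w@g['y']-g['t0']).round(4),(w@g['x']-g['xf']).round(4),w[2].round(4))
```

```text
[ 0.59223769 -0.32892778  0.2275886 ] [-179.96112492   40.50451675  159.3249776 ] [-0.22002204  0.26801501 -3.56495585] [0.20135533 0.52858123 0.05872502]
shift [0.0027 0.0002 0.0048] rot [-0.0006  0.0018  0.0001]
[-0.09672202  0.07094205 -2.981846  ]
(320, 60) -0.0004 -0.1309 0.2266
(320, 40) -0.0004 -0.1353 0.2282
(320, 80) -0.0003 -0.1278 0.2274
(318, 215) -0.0004 -0.0625 0.2072
(318, 250) -0.0005 -0.062 0.2202
(318, 300) -0.0005 -0.0624 0.2371
(318, 340) -0.0005 -0.0623 0.2488
(280, 285) -0.0169 -0.0073 0.2046
(355, 285) 0.0161 -0.0053 0.2035
```

View pics/w7.png

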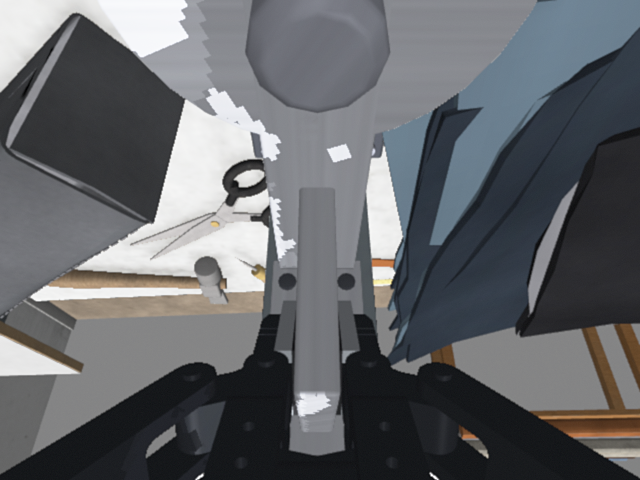

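Call:
arm_command([
  [-1,0.0007,0,0.0008,0,0,0],
  [-1,0.0013,0,0.0015,0,0,0],
  [-1,0.002,0,0.0023,0,0,0],
  [-1,0.0026,0,0.003,0,0,0],
  [-1,0.0026,0,0.003,0,0,0],
  [-1,0.0026,0,0.003,0,0,0],
])

```text
clock: 11.15
eef_pos: [0.5922, -0.3287, 0.2225]
ee_rot: [180.0, 40.4, 159.3]
ft_force: [1.4, -0.8, -2.0]
opening: 0.0114
```

```bash
cat > chk.py <<'E'
from h import *
s=manip.observe(); print(s['eef_pos'],s['ee_rot'],s['ft_force'],s['ft_torque'],s['opening'])
T,p=hang(0.0,0.0); delta(T,p,s)
s=manip.observe(); p,d=manip.get_image('wrist'); cv2.imwrite('pics/wl.png',p[:,:,::-1]);
M=wristM(s); P=pc('wrist',d,M)
g=np.load('up.npz')
for uv in [(320,60),(320,40),(320,80),(318,215),(318,250),(318,300),(318,340)]:
    w=P[uv[1],uv[0]]; print(uv,(w@g['y']-g['t0']).round(4),(w@g['x']-g['xf']).round(4),w[2].round(4))
E
python3 chk.py
```

```text
[ 0.59221103 -0.32865289  0.22251286] [179.9977945   40.43030534 159.30881258] [ 1.35834597 -0.7700848  -2.02975246] [0.17335039 0.32193813 0.06119899] 0.011374787593920861
shift [-0.0007 -0.      0.001 ] rot [-0.      0.0005 -0.0001]
(320, 60) -0.0001 -0.131 0.2217
(320, 40) -0.0002 -0.135 0.2226
(320, 80) -0.0001 -0.1278 0.2224
(318, 215) -0.0002 -0.0625 0.2021
(318, 250) -0.0002 -0.0615 0.2147
(318, 300) -0.0002 -0.0628 0.2322
(318, 340) -0.0003 -0.0627 0.2439
```

Call:
arm_command([
  [-1,0.0005,0,0.0006,0,0,0],
  [-1,0.0009,0,0.0011,0,0,0],
  [-1,0.0009,0,0.0011,0,0,0],
])

```text
clock: 11.5
eef_pos: [0.5926, -0.329, 0.2223]
ee_rot: [-180.0, 40.5, 159.3]
ft_force: [-3.2, 2.8, 4.1]
opening: 0.0114
```

```bash
python3 chk.py
```

```text
[ 0.59257953 -0.3289558   0.22233537] [-179.97074977   40.52895163  159.32496009] [-3.15606391  2.78774581  4.13879229] [0.16374199 0.06193147 0.13879594] 0.01139557745219428
shift [-0.0005  0.0001  0.0006] rot [-0.0004  0.0023  0.0001]
(320, 60) -0.0003 -0.131 0.222
(320, 40) -0.0003 -0.1347 0.2225
(320, 80) -0.0003 -0.1272 0.2218
(318, 215) -0.0004 -0.0614 0.2014
(318, 250) -0.0004 -0.0617 0.2149
(318, 300) -0.0004 -0.0619 0.2317
(318, 340) -0.0004 -0.062 0.2436
```

Seated. Opening to release.

Call:
arm_command([
  [0.0,0,0,0,0,0,0],
  [0.0,0,0,0,0,0,0],
  [0.0,0,0,0,0,0,0],
  [0.0,0,0,0,0,0,0],
  [0.4,0,0,0,0,0,0],
  [0.4,0,0,0,0,0,0],
])

```text
clock: 12.15
eef_pos: [0.592, -0.3286, 0.2208]
ee_rot: [180.0, 40.4, 159.3]
ft_force: [-0.0, 1.1, -0.4]
opening: 0.0597
```

```bash
python3 chk.py
```

```text
[ 0.59202391 -0.32859923  0.22075606] [179.98573756  40.39698118 159.29800526] [-0.01296789  1.08574053 -0.4396311 ] [ 0.10009288  0.30864759 -0.00485188] 0.059668149308783926
shift [-0.002  -0.     -0.0002] rot [ 0.     -0.0001 -0.0002]
(320, 60) -0.0001 -0.1301 0.2183
(320, 40) -0.0001 -0.1328 0.2171
(320, 80) -0.0001 -0.1257 0.2176
(318, 215) -0.0002 -0.0624 0.2002
(318, 250) -0.0002 -0.0621 0.2133
(318, 300) -0.0003 -0.0632 0.2306
(318, 340) -0.0003 -0.0633 0.2424
```

View pics/wl.png

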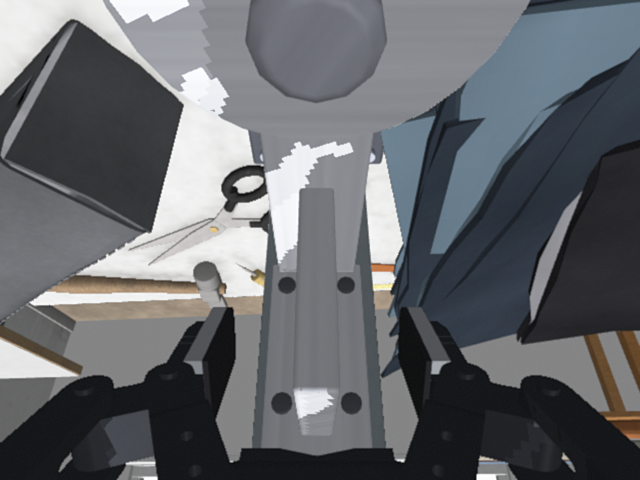

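Call:
arm_command([
  [0.4,0,0,-0.01,0,0,0],
  [0.4,0,0,-0.03,0,0,0],
  [0.4,0,0,-0.06,0,0,0],
  [0.4,0,0,-0.09,0,0,0],
  [0.4,0,0,-0.12,0,0,0],
  [0.4,0,0,-0.14,0,0,0],
  [0.4,0,0,-0.14,0,0,0],
])

```text
clock: 12.9
eef_pos: [0.507, -0.2971, 0.3325]
ee_rot: [-179.8, 40.8, 159.4]
ft_force: [-0.7, -0.6, 0.8]
opening: 0.0597
```

Run:
```python
from h import *
s=manip.observe(); print(s['eef_pos'],s['qpos'],s['ft_force'])
p,d=manip.get_image('wrist'); cv2.imwrite('pics/w8.png',p[:,:,::-1]); M=wristM(s); P=pc('wrist',d,M); g=np.load('up.npz'); np.savez('w8.npz',d=d,pos=s['eef_pos'],rot=s['ee_rot'])
# hanger features
z=P[...,2]; X=P@g['x']-g['xf']; Y=P@g['y']-g['t0']
m=(abs(Y)<0.06)&(X<-0.07)&(X>-0.19)&(z>0.16)&(z<0.25)
top=m&(z>0.205); print('spindle',top.sum(),X[top].min(),X[top].max(),Y[top].min(),Y[top].max(),z[top].max())
dd=m&(z<0.195); q=P[dd]; c=q.mean(0); n=np.linalg.svd(q-c,full_matrices=False)[2][2]; n*=np.sign(n[2]); print('disc',len(q),'pitch',n@g['x'],'roll',n@g['y'],c@g['x']-g['xf'],c[2])
# roll from top
im=cv2.imread('pics/top5.png'); h=cv2.cvtColor(im,cv2.COLOR_BGR2HSV)
K,Rm,e=cam('top'); sub=h[235:320,190:270]
mask=((sub[...,0]>108)&(sub[...,0]<128)&(sub[...,1]>60)&(sub[...,2]>130)).astype(np.uint8)
cs,_=cv2.findContours(mask,cv2.RETR_EXTERNAL,cv2.CHAIN_APPROX_NONE); cs=max(cs,key=cv2.contourArea); el=cv2.fitEllipse(cs); print(el)
u=el[0][0]+190;v=el[0][1]+235
dv=Rm@np.array([(u-K[0,2])/K[0,0],-(v-K[1,2])/K[1,1],-1]); r=e+dv*(0.039-e[2])/dv[2]; print('roll',u,v,r)
Pt=pc('top',np.load('top5.npz')['d']); q=Pt[235:320,190:270][mask>0]; print(np.median(q,0),q[:,2].std())
np.save('roll.npy',r)
T=tool(31,25); rim=r[:2]+0.047*T[:2,1]; G=np.array([*rim,0.015+0.008]); print('G',G)
delta(T,G-0.17*T[:,2],s)
```

```text
[ 0.50698334 -0.29712557  0.33245612] [ -45.00711906  -33.82831173  119.12159993   18.35278653   57.86164663
 -118.95853721] [-0.72716895 -0.59402741  0.76291887]
spindle 2092 -0.14362566814797628 -0.12029964587733344 -0.01282183142802086 0.011111379853179545 0.21954185312036412
disc 16641 pitch -0.028436695818834245 roll 0.0011775733114977797 -0.1250933400060098 0.18617083907457765
((37.18503189086914, 43.48129653930664), (39.40408706665039, 40.1286735534668), 70.98881530761719)
roll 227.18503189086914 278.48129653930664 [0.41791331 0.20720072 0.039     ]
[0.4186013  0.20199861 0.03860959] 0.1510209598292748
G [0.39370652 0.24748758 0.023     ]
shift [ 0.3607  0.4133 -0.1073] rot [-0.4938  0.255  -0.7591]
```

View pics/w8.png

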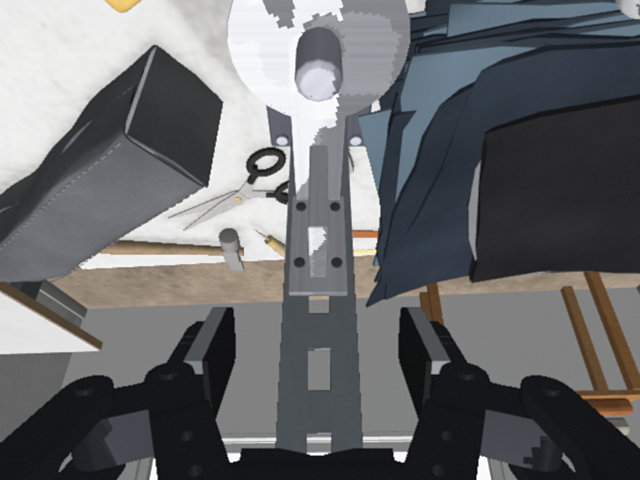

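Run:
```python
from h import *
s=manip.observe(); r=np.load('roll.npy')
delta(tool(5,28),[0.50,0.0,0.33],s)
T=tool(31,15); rim=r[:2]+0.047*T[:2,1]; G=np.array([*rim,0.015+0.008]); print(G)
delta(T,G+[0,0,0.17],s)
```

```text
shift [ 0.0847  0.2753 -0.0731] rot [-0.2551  0.2165 -0.3707]
[0.39370652 0.24748758 0.023     ]
shift [ 0.3156  0.4694 -0.0912] rot [-0.4261  0.4157 -0.8041]
```

Call:
arm_command([
  [0.4,0.004,0.012,-0.006,-0.012,0.01,-0.017],
  [0.4,0.014,0.045,-0.018,-0.042,0.035,-0.06],
  [0.3,0.026,0.083,-0.028,-0.077,0.065,-0.11],
  [0.2,0.038,0.122,-0.038,-0.113,0.096,-0.165],
  [0.1,0.05,0.16,-0.048,-0.15,0.126,-0.22],
  [0.0,0.062,0.2,-0.058,-0.185,0.157,-0.27],
  [0.0,0.073,0.238,-0.066,-0.22,0.187,-0.32],
  [0.0,0.088,0.275,-0.073,-0.255,0.2165,-0.371],
  [0.0,0.112,0.297,-0.075,-0.275,0.238,-0.42],
  [0.0,0.137,0.319,-0.077,-0.294,0.26,-0.47],
  [0.0,0.162,0.341,-0.079,-0.313,0.283,-0.52],
  [0.0,0.187,0.362,-0.081,-0.332,0.305,-0.57],
  [0.0,0.212,0.383,-0.083,-0.35,0.327,-0.62],
  [0.0,0.237,0.404,-0.085,-0.37,0.35,-0.665],
  [0.0,0.262,0.425,-0.087,-0.39,0.37,-0.71],
  [0.0,0.284,0.444,-0.089,-0.405,0.39,-0.75],
  [0.0,0.302,0.459,-0.09,-0.417,0.405,-0.78],
  [0.0,0.312,0.467,-0.091,-0.424,0.413,-0.799],
  [0.0,0.3156,0.4694,-0.0912,-0.4261,0.4157,-0.8041],
  [0.0,0.3156,0.4694,-0.0912,-0.4261,0.4157,-0.8041],
])

```text
clock: 14.95
eef_pos: [0.3925, 0.2484, 0.1918]
ee_rot: [179.8, 14.9, -149.0]
ft_force: [0.8, 0.7, -0.1]
opening: 0.0429
```

Run:
```python
from h import *
s=manip.observe(); print(s['eef_pos'],s['ee_rot'],s['qpos'],s['opening'])
p,d=manip.get_image('wrist'); cv2.imwrite('pics/w9.png',p[:,:,::-1]); np.savez('w9.npz',d=d,pos=s['eef_pos'],rot=s['ee_rot'])
M=wristM(s); P=pc('wrist',d,M)
h=cv2.cvtColor(p,cv2.COLOR_RGB2HSV); m=(h[...,0]>105)&(h[...,0]<130)&(h[...,1]>60)&(abs(P[...,2]-0.039)<0.004)&(np.hypot(P[...,0]-.418,P[...,1]-.207)<0.09)
q=P[m]; print(len(q),cv2.minEnclosingCircle(q[:,:2].astype(np.float32)),np.median(q[:,2]))
c=q.mean(0); n=np.linalg.svd(q-c,full_matrices=False)[2][2]; print(n)
```

```text
[0.39246415 0.24839278 0.19180209] [ 179.75452341   14.85530365 -148.97762826] [ 24.48425133 -29.40785139 122.9041866    2.01805825  71.77834672
 -96.95350901] 0.04294636886554682
10683 ((0.40761691331863403, 0.22100010514259338), 0.07259298861026764) 0.03940678393759128
[ 1.51295373e-04 -2.61004766e-03 -9.99996582e-01]
```

View pics/w9.png

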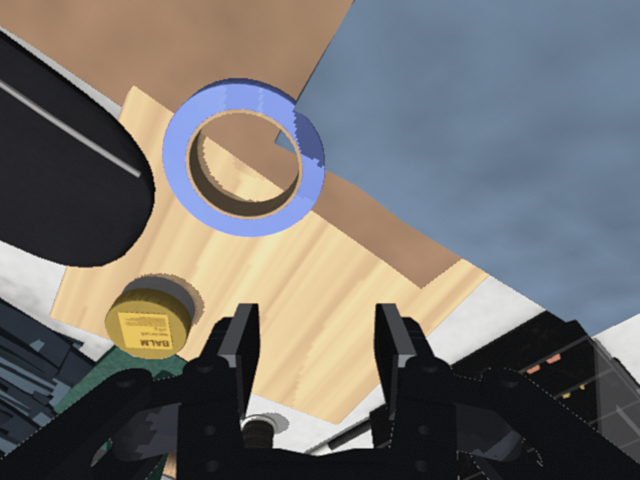

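Run:
```python
from h import *
from scipy.optimize import least_squares
f=np.load('w9.npz'); s=dict(eef_pos=f['pos'],ee_rot=f['rot']); P=pc('wrist',f['d'],wristM(s))
v,u=np.mgrid[0:480,0:640]
m=(abs(P[...,2]-0.0394)<0.0025)&(v<245)&(u>150)&(u<340)
m=cv2.morphologyEx(m.astype(np.uint8),cv2.MORPH_OPEN,np.ones((3,3)))
n,l,st,_=cv2.connectedComponentsWithStats(m); k=1+st[1:,4].argmax(); m=(l==k)
q=P[m][:,:2]; c=np.array([.418,.207])
def res(c):
    r=np.hypot(*(q-c).T); a=np.arctan2(*(q-c).T[::-1]); b=((a+np.pi)/(2*np.pi)*72).astype(int).clip(0,71)
    return np.concatenate([[r[b==i].max()-.0555 for i in range(72) if (b==i).any()],[r[b==i].min()-.038 for i in range(72) if (b==i).any()]])
o=least_squares(res,c,loss='soft_l1',f_scale=.001,diff_step=1e-3); c=o.x; print(c,np.abs(res(c)).mean(),res(c)[::6].round(4))
np.save('roll.npy',np.array([*c,.039]))
T=tool(31,15); rim=c+0.047*T[:2,1]; G=np.array([*rim,0.015+0.007]); print(G); delta(T,G+[0,0,.06]);delta(T,G)
# depth inside ring / around
for uv in [(285,140),(250,170),(225,180)]: print(P[uv[1],uv[0]])
```

```text
[0.41624768 0.20569337] 0.0008854861783394643 [-0.0003 -0.0002 -0.0003 -0.0001  0.0001 -0.0002  0.0001 -0.0008  0.0001
 -0.0002 -0.0008  0.009  -0.0009 -0.0007 -0.0008 -0.0005 -0.0007 -0.0007
 -0.0005 -0.0009 -0.0006 -0.0006 -0.0005 -0.0006]
[0.39204089 0.24598024 0.022     ]
shift [ 0.0302 -0.0018  0.1062] rot [ 0.0039 -0.0014 -0.0004]
shift [ 0.0457 -0.002   0.1642] rot [ 0.0039 -0.0014 -0.0004]
[0.38865151 0.22158317 0.02798357]
[0.42622068 0.21160369 0.01532032]
[0.44259384 0.19894042 0.01655079]
```

Call:
arm_command([
  [0.0,0.005,-0.001,0.02,0.002,-0.001,0],
  [0.0,0.014,-0.0018,0.05,0.0039,-0.0014,0],
  [0.0,0.022,-0.0018,0.08,0.0039,-0.0014,0],
  [0.0,0.03,-0.0018,0.106,0.0039,-0.0014,0],
  [0.0,0.035,-0.002,0.125,0.0039,-0.0014,0],
  [0.0,0.04,-0.002,0.143,0.0039,-0.0014,0],
  [0.0,0.043,-0.002,0.155,0.0039,-0.0014,0],
  [0.0,0.045,-0.002,0.161,0.0039,-0.0014,0],
  [0.0,0.0455,-0.002,0.1635,0.0039,-0.0014,0],
  [0.0,0.0455,-0.002,0.1635,0.0039,-0.0014,0],
])

```text
clock: 16.0
eef_pos: [0.3926, 0.2462, 0.0233]
ee_rot: [180.0, 15.1, -149.1]
ft_force: [0.4, 0.3, 0.2]
opening: 0.0429
```

Run:
```python
from h import *
s=manip.observe(); print(s['eef_pos'],s['ee_rot'],s['ft_force'],s['opening'])
c=np.load('roll.npy')[:2]; T=tool(31,15); delta(T,np.array([*(c+0.047*T[:2,1]),.022]))
p,d=manip.get_image('wrist'); cv2.imwrite('pics/w10.png',p[:,:,::-1])
```

```text
[0.39262396 0.24618024 0.02327517] [ 179.98200988   15.0633135  -149.06220111] [0.40660939 0.29293988 0.23221161] 0.042926447140388936
shift [0.0009 0.0001 0.0011] rot [ 0.      0.0011 -0.001 ]
```

View pics/w10.png

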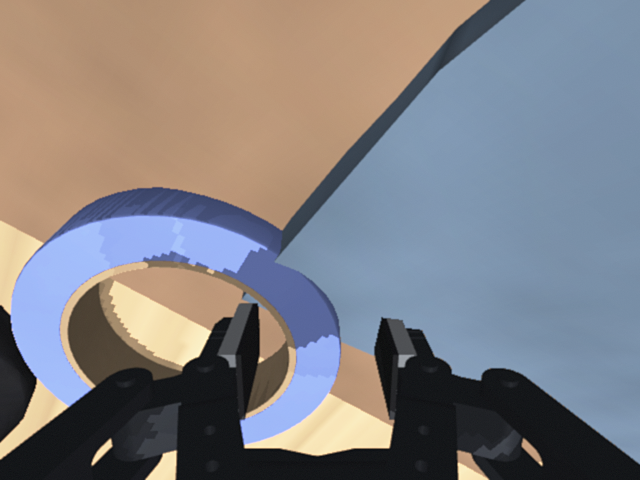

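Call:
arm_command([
  [-1,0,0,0,0,0,0],
  [-1,0,0,0,0,0,0],
  [-1,0,0,0,0,0,0],
  [-1,0,0,0,0,0,0],
  [-1,0,0,0,0,0,0],
  [-1,0,0,0,0,0,0],
])

```text
clock: 16.65
eef_pos: [0.3932, 0.2469, 0.024]
ee_rot: [180.0, 15.2, -149.0]
ft_force: [0.2, 0.2, 6.4]
opening: 0.0173
```

Call:
arm_command([
  [-1,-0.003,0,-0.01,0,0,0],
  [-1,-0.008,0,-0.03,0,0,0],
  [-1,-0.018,0,-0.068,0,0,0],
  [-1,-0.029,0,-0.107,0,0,0],
  [-1,-0.04,0,-0.147,0,0,0],
  [-1,-0.051,0,-0.19,0,0,0],
  [-1,-0.062,0,-0.23,0,0,0],
  [-1,-0.07,0,-0.26,0,0,0],
  [-1,-0.0725,0,-0.27,0,0,0],
  [-1,-0.0725,0,-0.27,0,0,0],
  [-1,-0.0725,0,-0.27,0,0,0],
])

```text
clock: 17.75
eef_pos: [0.3914, 0.2459, 0.3002]
ee_rot: [180.0, 14.9, -149.0]
ft_force: [-0.2, 0.3, -1.6]
opening: 0.0171
```

Run:
```python
from h import *
s=manip.observe(); print(s['eef_pos'],s['ee_rot'],s['qpos'],s['ft_force'],s['opening'])
p,d=manip.get_image('wrist'); cv2.imwrite('pics/w11.png',p[:,:,::-1]); np.savez('w11.npz',d=d,pos=s['eef_pos'],rot=s['ee_rot'])
```

```text
[0.39136889 0.2459325  0.30023413] [ 179.95050045   14.85194246 -149.02773343] [ 24.41177074 -31.22220431 112.90431111   1.73831201  83.56735435
 -96.53810951] [-0.1576338   0.25968604 -1.62720341] 0.017141864640007786
```

View pics/w11.png

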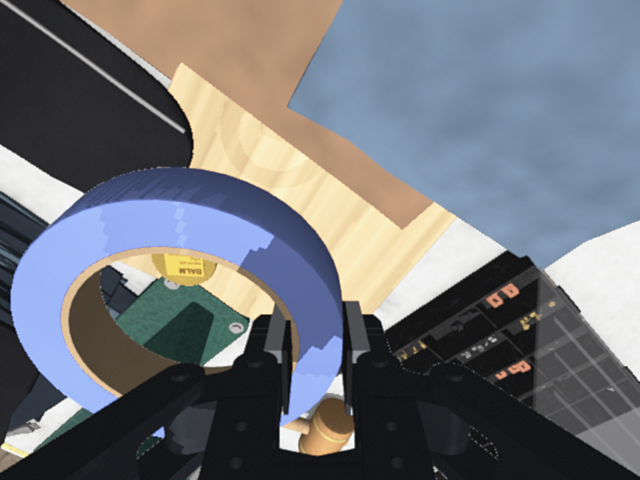

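Run:
```python
from h import *
from scipy.optimize import least_squares
f=np.load('w11.npz'); s=dict(eef_pos=f['pos'],ee_rot=f['rot']); P=pc('wrist',f['d'],wristM(s))
v,u=np.mgrid[0:480,0:640]
z0=np.median(P[225:245,60:100,2]); print('z0',z0)
m=(abs(P[...,2]-f['pos'][2]-0.016)<0.008)&(u<345)&(v<445)
m=cv2.morphologyEx(m.astype(np.uint8),cv2.MORPH_OPEN,np.ones((3,3)))
n,l,st,_=cv2.connectedComponentsWithStats(m); k=1+st[1:,4].argmax(); m=(l==k)
q=P[m]
for _ in range(5):
    c=q.mean(0); n=np.linalg.svd(q-c,full_matrices=False)[2][2]; q=P[m&(abs((P-c)@n)<0.001)]
n*=np.sign(n[2]); print('normal',n,len(q)); 
e1=np.cross([0,1,0],n); e1/=np.linalg.norm(e1); e2=np.cross(n,e1); A=np.stack([(q-c)@e1,(q-c)@e2],1)
Rt,p0=tcp(s)
g0=p0-0.047*Rt[:,1]-c
def res(o):
    d=A-o; r=np.hypot(*d.T); a=np.arctan2(d[:,1],d[:,0]); b=((a+np.pi)/(2*np.pi)*72).astype(int).clip(0,71)
    return np.concatenate([[r[b==i].max()-.0555 for i in range(72) if (b==i).sum()>5],[r[b==i].min()-.0381 for i in range(72) if (b==i).sum()>5]])
o=least_squares(res,[g0@e1,g0@e2],loss='soft_l1',f_scale=.0007,diff_step=1e-3).x
C=c+o[0]*e1+o[1]*e2-0.024*n  # underside centre
print('roll under centre',C,'in tool',Rt.T@(C-p0),'normal tool',Rt.T@n,np.median(abs(res(o))))
h=-Rt[:,0].copy();h[2]=0;h/=np.linalg.norm(h); y=Rt[:,1]
print('tilt about: n.h',n@h,'n.y',n@y, 'rel h',(C-p0)@h,'y',(C-p0)@y,'z',C[2]-p0[2])
np.savez('rt.npz',C=Rt.T@(C-p0),n=Rt.T@n)
```

```text
z0 0.3155797749664182
normal [ 1.03722133e-04 -2.03612400e-03  9.99997922e-01] 28507Traceback (most recent call last):
  File "<stdin>", line 19, in <module>
    return func(*args, **kwargs)
    result = trf(vector_fun.fun, vector_fun.jac, x0, f0, J0, lb, ub, ftol, xtol,
                 gtol, max_nfev, x_scale, loss_function, tr_solver,
                 tr_options.copy(), verbose, callback=callback_wrapped)
    return trf_no_bounds(
        fun, jac, x0, f0, J0, ftol, xtol, gtol, max_nfev, x_scale,
        loss_function, tr_solver, tr_options, verbose, callback=callback)
    cost_new = loss_function(f_new, cost_only=True)
    loss(z, rho, cost_only=cost_only)
    ~~~~^^^^^^^^^^^^^^^^^^^^^^^^^^^^^
    rho[0] = 2 * (t**0.5 - 1)
    ~~~^^^
ValueError: could not broadcast input array from shape (118,) into shape (110,)
```

Run:
```python
from h import *
g=np.load('up.npz'); s=manip.observe()
yaw=np.degrees(np.arctan2(g['x'][1],g['x'][0])); T=tool(yaw,15)
S=g['x']*(g['xf']-0.1315)+g['y']*(g['t0']-0.0006); print('S',S)
p=S+0.047*T[:,1]+0.0015*g['x']
for z in [0.29,0.1985]:
    p[2]=z; print(p); delta(T,p,s)
delta(tool(5,15),[0.48,0.02,0.32],s)
np.save('place.npy',p)
```

```text
S [ 0.48985773 -0.29037256  0.        ]
[ 0.50786187 -0.24693178  0.29      ]
shift [ 0.1509 -0.4825 -0.0304] rot [ 0.2327 -0.0038  0.8713]
[ 0.50786187 -0.24693178  0.1985    ]
shift [ 0.1742 -0.4826  0.0581] rot [ 0.2327 -0.0038  0.8713]
shift [ 0.0335 -0.2393 -0.0302] rot [ 0.1175 -0.0038  0.4381]
```

Call:
arm_command([
  [-1,0.002,-0.01,-0.002,0.005,0,0.02],
  [-1,0.005,-0.034,-0.005,0.017,0,0.063],
  [-1,0.008,-0.062,-0.009,0.03,0,0.114],
  [-1,0.012,-0.09,-0.013,0.044,0,0.165],
  [-1,0.016,-0.12,-0.017,0.058,-0.002,0.22],
  [-1,0.02,-0.15,-0.02,0.073,-0.003,0.275],
  [-1,0.025,-0.18,-0.024,0.088,-0.003,0.33],
  [-1,0.029,-0.21,-0.028,0.103,-0.004,0.384],
  [-1,0.034,-0.239,-0.031,0.1175,-0.004,0.438],
  [-1,0.047,-0.267,-0.031,0.131,-0.004,0.489],
  [-1,0.061,-0.295,-0.031,0.144,-0.004,0.54],
  [-1,0.075,-0.323,-0.031,0.157,-0.004,0.59],
  [-1,0.089,-0.351,-0.031,0.17,-0.004,0.64],
  [-1,0.102,-0.379,-0.031,0.184,-0.004,0.69],
  [-1,0.115,-0.406,-0.031,0.197,-0.004,0.737],
  [-1,0.127,-0.432,-0.031,0.209,-0.004,0.783],
  [-1,0.138,-0.455,-0.031,0.22,-0.004,0.824],
  [-1,0.146,-0.473,-0.0305,0.228,-0.004,0.855],
  [-1,0.1509,-0.4825,-0.0304,0.2327,-0.0038,0.8713],
  [-1,0.1509,-0.4825,-0.0304,0.2327,-0.0038,0.8713],
])

```text
clock: 19.8
eef_pos: [0.5079, -0.2474, 0.2907]
ee_rot: [179.8, 15.0, 159.2]
ft_force: [0.2, 0.1, -0.4]
opening: 0.0173
```

Call:
arm_command([
  [-1,0,0,0,0,0,0],
  [-1,0,0,0,0,0,0],
])

```text
clock: 20.0
eef_pos: [0.5088, -0.2457, 0.2924]
ee_rot: [179.8, 15.2, 159.3]
ft_force: [-0.6, -0.7, -0.9]
opening: 0.0167
```

Run:
```python
from h import *
g=np.load('up.npz'); s=manip.observe(); print(s['eef_pos'],s['ee_rot'],s['qpos'],s['ft_force'],s['opening'])
yaw=np.degrees(np.arctan2(g['x'][1],g['x'][0])); T=tool(yaw,15)
p=np.load('place.npy')
for z in [0.29,0.24,0.1985]: p[2]=z; delta(T,p,s)
for n in ['wrist','scene']:
    im,d=manip.get_image(n); cv2.imwrite(f'pics/{n}12.png',im[:,:,::-1]); np.savez(f'{n}12.npz',d=d,pos=s['eef_pos'],rot=s['ee_rot'])
crop('pics/scene12.png','pics/scene12c.png',300,150,460,350,3)
```

```text
[ 0.5087994  -0.24571238  0.29238121] [179.81919151  15.16303675 159.32794495] [ -33.20308804  -13.87507912  100.81303154    3.50299262   78.30342585
 -102.82108577] [-0.56229712 -0.65355292 -0.917057  ] 0.016732767356374044
shift [ 0.0011 -0.0015  0.0022] rot [0.0032 0.0028 0.0002]
shift [ 0.0141 -0.0016  0.0504] rot [0.0032 0.0028 0.0002]
shift [ 0.025  -0.0018  0.0905] rot [0.0032 0.0028 0.0002]
```

View pics/wrist12.png

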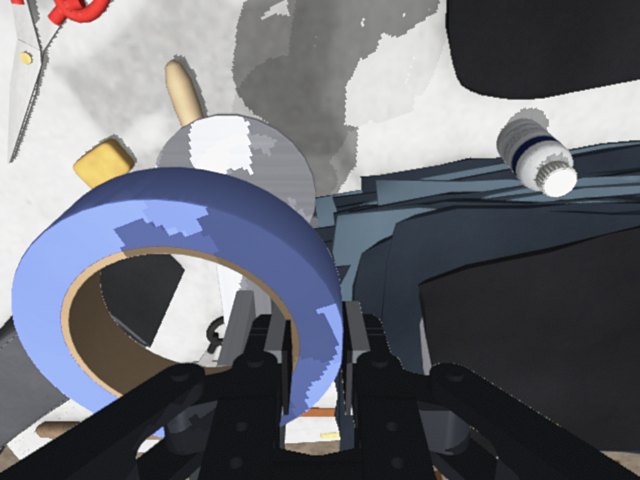

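View pics/scene12c.png

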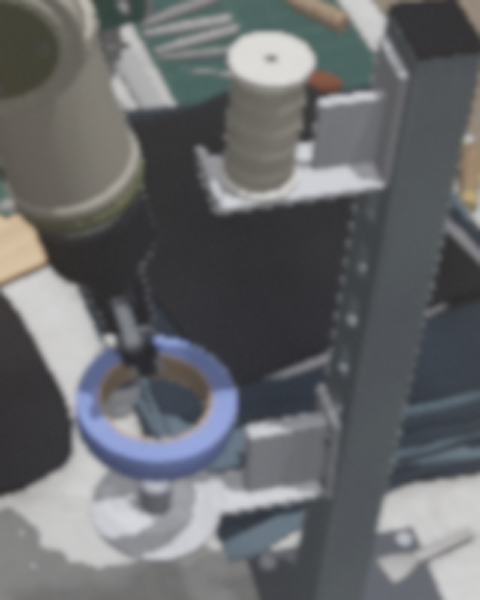

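Call:
arm_command([
  [-1,0.003,-0.0006,0.01,0.001,0.001,0],
  [-1,0.007,-0.0012,0.024,0.003,0.0028,0],
  [-1,0.0105,-0.0016,0.038,0.003,0.0028,0],
  [-1,0.013,-0.0016,0.046,0.0032,0.0028,0],
  [-1,0.0141,-0.0016,0.0504,0.0032,0.0028,0],
  [-1,0.0141,-0.0016,0.0504,0.0032,0.0028,0],
  [-1,0.0141,-0.0016,0.0504,0.0032,0.0028,0],
])

```text
clock: 20.8
eef_pos: [0.5081, -0.2478, 0.2403]
ee_rot: [-180.0, 15.0, 159.3]
ft_force: [-0.3, -0.1, -0.7]
opening: 0.0171
```

Run:
```python
from h import *
g=np.load('up.npz'); s=manip.observe(); print(s['eef_pos'],s['ee_rot'],s['ft_force'],s['opening'])
yaw=np.degrees(np.arctan2(g['x'][1],g['x'][0])); T=tool(yaw,15)
p=np.load('place.npy')
for z in [0.24,0.205,0.1985]: p[2]=z; delta(T,p,s)
im,d=manip.get_image('wrist'); cv2.imwrite('pics/w13.png',im[:,:,::-1])
im,d=manip.get_image('top'); cv2.imwrite('pics/top13.png',im[:,:,::-1])
im,d=manip.get_image('scene'); cv2.imwrite('pics/scene13.png',im[:,:,::-1])
crop('pics/scene13.png','pics/scene13c.png',300,220,460,350,4)
crop('pics/top13.png','pics/top13c.png',380,150,500,280,4)
```

```text
[ 0.50810159 -0.24782873  0.24034416] [-179.97730604   15.03386519  159.26708151] [-0.28819605 -0.14282088 -0.74228156] 0.017147381193847223
shift [0.0006 0.0008 0.0002] rot [-0.0006  0.0006 -0.0008]
shift [0.0097 0.0008 0.034 ] rot [-0.0006  0.0006 -0.0008]
shift [0.0114 0.0008 0.0403] rot [-0.0006  0.0006 -0.0008]
```

View pics/scene13c.png

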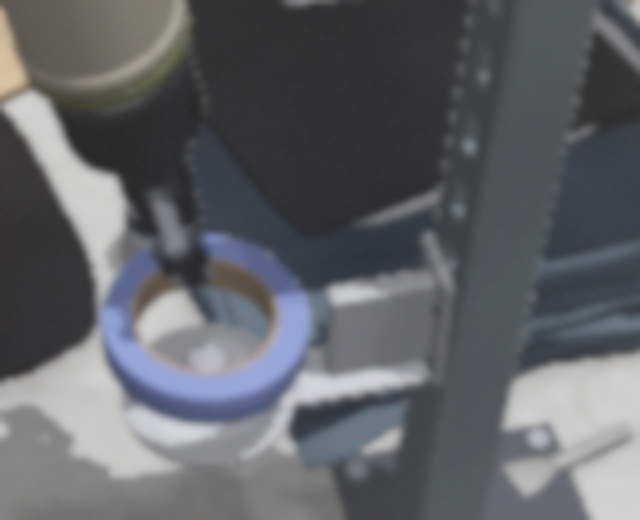

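View pics/w13.png

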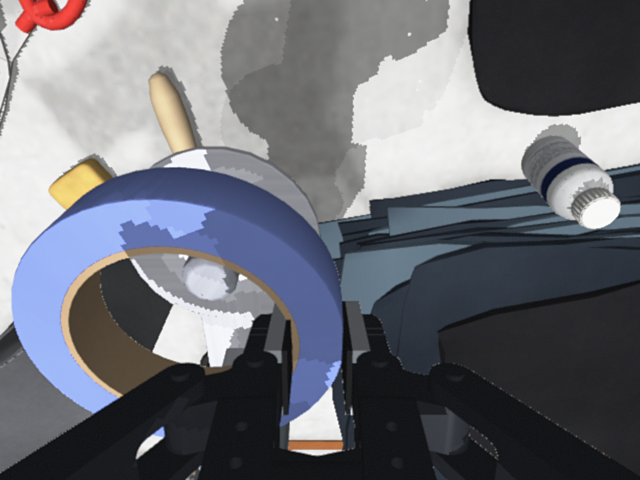

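Call:
arm_command([
  [-1,0.002,0.0004,0.006,0,0,0],
  [-1,0.0045,0.0008,0.014,0,0,0],
  [-1,0.007,0.0008,0.023,0,0,0],
  [-1,0.009,0.0008,0.03,0,0,0],
  [-1,0.0098,0.0008,0.035,0,0,0],
  [-1,0.0108,0.0008,0.038,0,0,0],
  [-1,0.0114,0.0008,0.0403,0,0,0],
  [-1,0.0114,0.0008,0.0403,0,0,0],
])

```text
clock: 21.75
eef_pos: [0.5076, -0.2467, 0.1978]
ee_rot: [-180.0, 15.0, 159.3]
ft_force: [-0.7, -1.4, -0.3]
opening: 0.0171
```

Run:
```python
from h import *
s=manip.observe(); print(s['eef_pos'],s['ee_rot'],s['ft_force'],s['opening'])
im,d=manip.get_image('wrist'); cv2.imwrite('pics/w14.png',im[:,:,::-1])
P=pc('wrist',d,wristM(s)); g=np.load('up.npz')
for uv in [(200,270),(220,270),(230,220),(240,320),(60,300)]: w=P[uv[1],uv[0]]; print(uv,w@g['x']-g['xf'],w@g['y']-g['t0'],w[2])
```

```text
[ 0.50757472 -0.24674103  0.19784802] [-179.98392334   14.98532843  159.26807168] [-0.70438524 -1.35688671 -0.28310218] 0.017122524974529898
(200, 270) -0.14550577947982501 0.0011933882615907387 0.18512699076283531
(220, 270) -0.14513356292990598 0.008746352313209083 0.18460929628344375
(230, 220) -0.183072807015341 0.02182690515866384 0.21342992399858776
(240, 320) -0.12072388930659905 0.014329519083978906 0.1860728513041788
(60, 300) -0.15360641072295533 -0.03576574128401437 0.21276232407065832
```

View pics/w14.png

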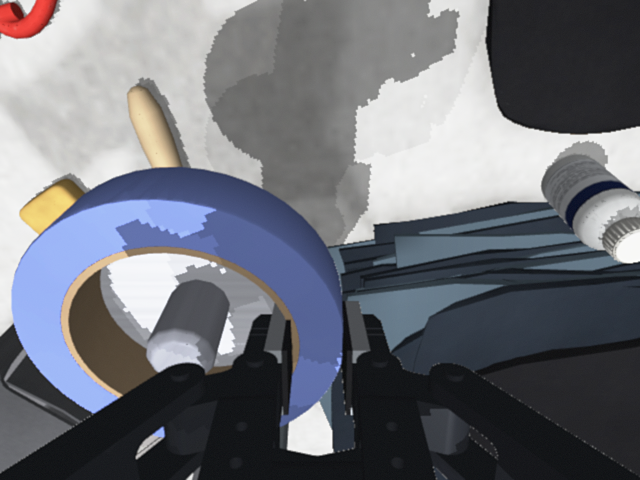

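Call:
arm_command([
  [-1,0.0003,0,0.0012,0,0,0],
  [-1,0.0006,0,0.0024,0,0,0],
  [-1,0.0006,0,0.0024,0,0,0],
  [-0.4,0.0006,0,0.0024,0,0,0],
  [-0.4,0.0006,0,0.0024,0,0,0],
  [-0.4,0.0006,0,0.0024,0,0,0],
  [-0.4,0.0006,0,0.0024,0,0,0],
])

```text
clock: 22.5
eef_pos: [0.5077, -0.2468, 0.1957]
ee_rot: [-180.0, 15.0, 159.3]
ft_force: [-0.7, -0.1, -0.6]
opening: 0.0256
```

Run:
```python
from h import *
s=manip.observe(); print(s['eef_pos'],s['ee_rot'],s['ft_force'],s['opening'])
im,d=manip.get_image('wrist'); cv2.imwrite('pics/w15.png',im[:,:,::-1])
P=pc('wrist',d,wristM(s)); g=np.load('up.npz')
for uv in [(200,270),(230,220),(60,300),(320,330)]: w=P[uv[1],uv[0]]; print(uv,w@g['x']-g['xf'],w@g['y']-g['t0'],w[2])
```

```text
[ 0.5077405  -0.24678287  0.19574767] [-179.98151886   15.01182361  159.26998167] [-0.6951637  -0.11179862 -0.57511371] 0.025607788741861155
(200, 270) -0.1463248674365787 0.0016853818510877416 0.18440569013026256
(230, 220) -0.1818443959220828 0.02139103228016581 0.2093781868816621
(60, 300) -0.15285587325421734 -0.03630110178215264 0.2099511803433023
(320, 330) -0.13968770694831656 0.047254856383513136 0.20982913241677986
```

View pics/w15.png

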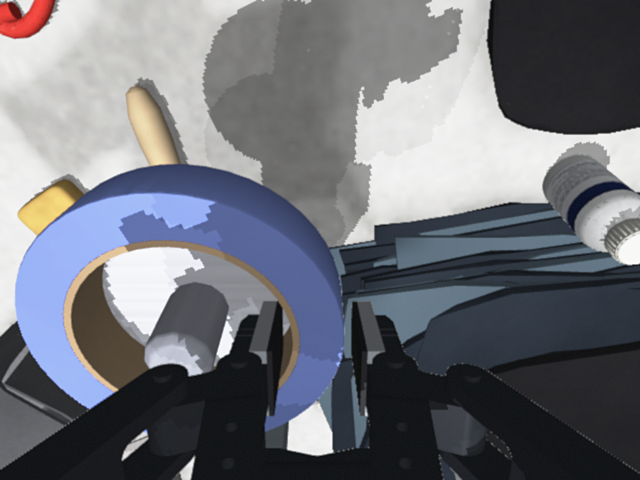

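Released. The roll rests on the disc (top z ≈ 0.2097, disc ≈ 0.185). I'll retract straight up.

Call:
arm_command([
  [-0.4,-0.0013,0,-0.005,0,0,0],
  [-0.4,-0.004,0,-0.015,0,0,0],
  [-0.4,-0.009,0,-0.034,0,0,0],
  [-0.4,-0.016,0,-0.06,0,0,0],
  [-0.4,-0.023,0,-0.088,0,0,0],
  [-0.4,-0.022,0,-0.115,0,0,0],
  [-0.4,-0.015,0,-0.14,0,0,0],
  [-0.4,-0.01,0,-0.15,0,0,0],
  [-0.4,-0.01,0,-0.15,0,0,0],
  [-0.4,-0.01,0,-0.15,0,0,0],
])

```text
clock: 23.55
eef_pos: [0.4804, -0.2364, 0.3424]
ee_rot: [-180.0, 15.0, 159.3]
ft_force: [0.2, 0.3, -0.2]
opening: 0.0255
```

Run:
```python
from h import *
s=manip.observe(); print(s['eef_pos'],s['ee_rot'],s['ft_force'],s['opening'],s['dq'])
im,d=manip.get_image('wrist'); cv2.imwrite('pics/w16.png',im[:,:,::-1])
P=pc('wrist',d,wristM(s)); g=np.load('up.npz')
X=P@g['x']-g['xf'];Y=P@g['y']-g['t0'];z=P[...,2]
h=cv2.cvtColor(im,cv2.COLOR_RGB2HSV); m=(h[...,0]>105)&(h[...,0]<130)&(h[...,1]>60)&(z>0.2)&(z<0.225)&(abs(X+.132)<.08)&(abs(Y)<.08)
print('roll X',X[m].min(),X[m].max(),'Y',Y[m].min(),Y[m].max(),'z',np.median(z[m]))
q=P[m];c=q.mean(0)
n=np.linalg.svd(q-c,full_matrices=False)[2][2];n*=np.sign(n[2]);print('roll normal x,y',n@g['x'],n@g['y'])
dd=(z>.175)&(z<.195)&(abs(X+.132)<.036)&(abs(Y)<.036); print('disc z',np.median(z[dd]),'at X',X[dd].mean(),dd.sum())
sp=(z>.212)&(z<.226)&(np.hypot(X+.132,Y)<.016); print('spindle',X[sp].min(),X[sp].max(),Y[sp].min(),Y[sp].max(),np.median(z[sp]))
im,d=manip.get_image('scene'); cv2.imwrite('pics/scene16.png',im[:,:,::-1]); crop('pics/scene16.png','pics/s16c.png',300,150,460,350,4)
im,d=manip.get_image('top'); cv2.imwrite('pics/top16.png',im[:,:,::-1])
```

```text
[ 0.48036465 -0.23635661  0.34236286] [-179.98902818   14.97992964  159.26063254] [ 0.15968028  0.27791946 -0.19147323] 0.02548076282860665 [ 0.01517657  1.08077943  0.89869986 -0.03344765 -0.08831398 -0.01278837]
roll X -0.19056337765991327 -0.08002996841573484 Y -0.05470705508931954 0.05529958542548275 z 0.20914475148548534
roll normal x,y -0.040718707839612116 0.004129037906960417
disc z 0.18574793499491618 at X -0.1312807311409561 5834
spindle -0.14323934845826614 -0.12030975137304767 -0.012094299670911468 0.010871797407736666 0.21713867378037327
```

View pics/w16.png

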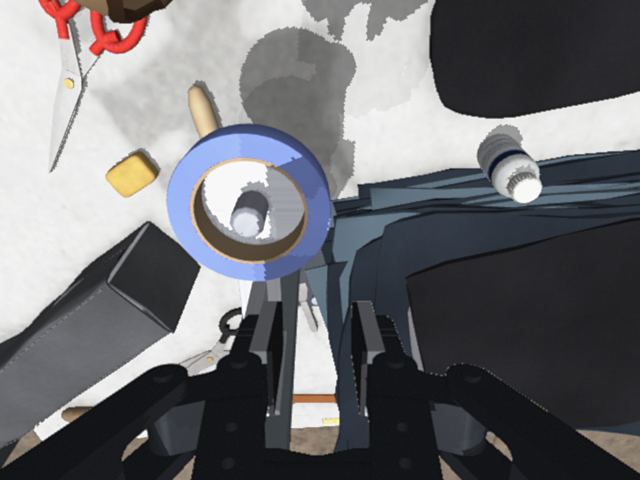

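View pics/s16c.png

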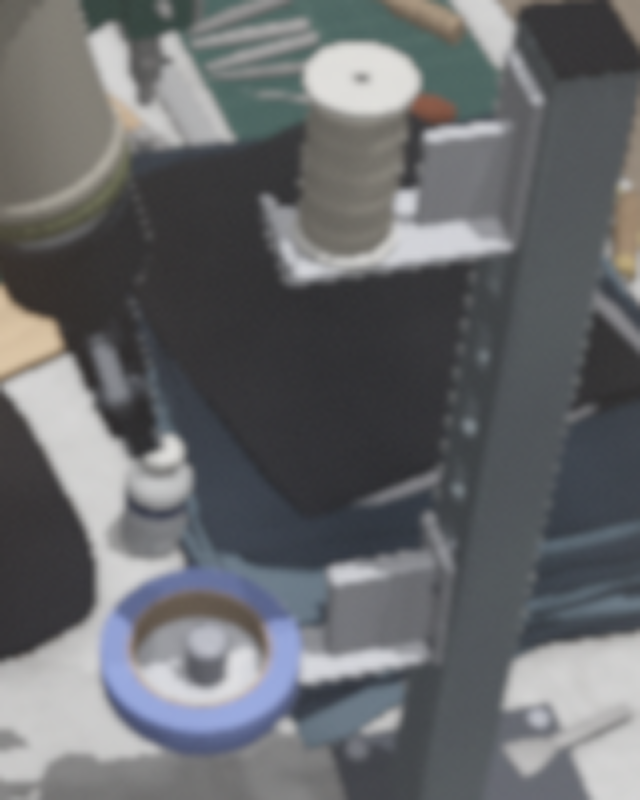

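View pics/top16.png

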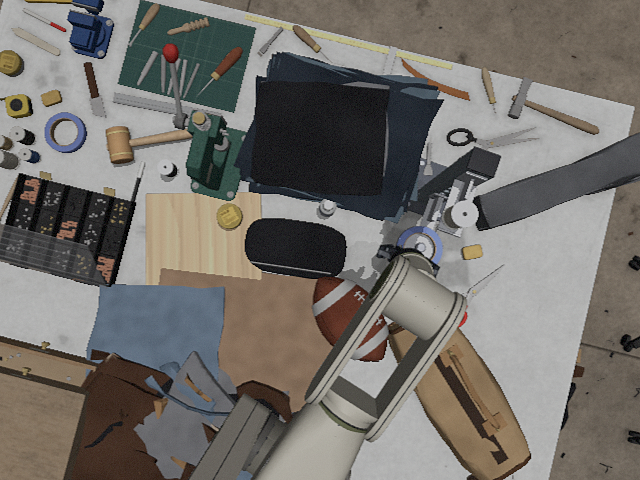

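Run:
```python
from h import *
print(manip.finish_job()); print(manip.observe()['clock'])
```

```text
the job is handed in; nothing more can be done
None
the job is handed in; nothing more can be done
```

The hanger arm is hung in the two lowest slots and let go, and the near tape roll lies flat over its spindle. I handed the job in at about 24 s. The hand-in gave no verdict, so the numbers below come from my own last camera checks.

- **Hanger:** Its web and spindle positions put the end plate flush with the upright to within about 1 mm and sideways to within about 1 mm. Before I opened the fingers it was fully down, to within about 1 mm. It then drooped about 0.03 rad. That is inside the stated 0.04 rad of play.
- **Roll:** Its centre is about 4 mm from the spindle. Its underside is on the disc to within about 1 mm, and it is tilted about 0.04 rad along with the drooped arm.
- **Bystanders and robot:** The spool, tin, beeswax and bottle look unmoved in the top view. The hand is about 13 cm above the roll and touches nothing.

**Sticking during seating:** On the way down, the hanger stuck against the upright because I was pressing too hard. The force was about 68 N at the wrist, against a limit of 120 N. Backing off 1 mm freed it and it seated with only light force.

**Not rechecked:** After placing the roll I did not measure the end plate again, because the web was hidden from the wrist camera.

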